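Fetch the hand plane from behind the finish jars

TASK

The small wooden plane is hemmed in behind three containers on the rack board: leaving the plane where it is, first move all three containers, upright, onto the green side tray; only then lay the plane flat and centred on the cork rest with its length along the rest. With the plane there, put every container back upright, centred on the disc of its own lid's colour. Set things down rather than dropping them, and never tip one over.

Things in the scene. Friction and masses are not known exactly. Their poses are not given: they have to be found in the camera images.
- jar_red_center (a point): Closed amber jar with a white label and red lid, 50 mm diameter, 76 mm tall, about 0.2 to 0.3 kg, loose, standing upright on the red disc. This point is its centre, half-way up (38 mm above its underside); z is its axis. The lid, the top 18 mm, is 38 mm wide; grip the 50 mm wide body.
- jar_blue_center (a point): Closed white canister with a blue band and blue lid, 50 mm diameter, 84 mm tall, about 0.2 to 0.3 kg, loose, standing upright on the blue disc. This point is its centre, half-way up (42 mm above its underside); z is its axis. The lid, the top 18 mm, is 38 mm wide; grip the 50 mm wide body.
- jar_yellow_center (a point): Closed steel tin with a white label and yellow lid, 50 mm diameter, 80 mm tall, about 0.2 to 0.3 kg, loose, standing upright on the yellow disc. This point is its centre, half-way up (40 mm above its underside); z is its axis. The lid, the top 18 mm, is 38 mm wide; grip the 50 mm wide body.
- plane_center (a point): Small dark wooden hand plane with a brass sole and brass front knob, 110 mm long (x) by 40 mm wide (y) by 44 mm tall, about 0.3 kg, loose, flat on the rack board (18 mm up) close behind the row of containers, its length along the row. This point is its centre, 22 mm above its sole. Its flat long sides run from the sole up to 32 mm; grip it across its 40 mm width.
- disc_red: Thin red disc, 66 mm diameter, 3 mm thick, fixed on the pale rack board: the red-lidded container's own place. Origin at the centre of its underside, 18 mm above the bench. The three discs stand in a row, 100 mm apart, in any order of colours; the row runs along the discs' own y.
- disc_blue: Thin blue disc, 66 mm diameter, 3 mm thick, fixed on the pale rack board: the blue-lidded container's own place. Origin at the centre of its underside, 18 mm above the bench. The rack board is 200 mm by 310 mm, its top 18 mm above the bench.
- disc_yellow: Thin yellow disc, 66 mm diameter, 3 mm thick, fixed on the pale rack board: the yellow-lidded container's own place. Origin at the centre of its underside, 18 mm above the bench. Behind the row a cork block and a brass weight, both under 36 mm tall, stand on the board beyond the plane's two ends.
- tray: Shallow green tray, 280 mm (x) by 130 mm (y), fixed on the bench, empty: the side area. Floor 5 mm thick, walls 5 mm thick and 16 mm tall in all. Origin at the centre of its underside, at bench height. It stands to one side of the rack, left or right.
- rest: Low plane rest, a black board 190 mm (x) by 100 mm (y) with a cork pad 170 mm by 80 mm on it, fixed on the bench on the other side of the rack from the tray. Origin at the centre of its underside, at bench height; the cork's top is 10 mm above it. x is its length.
There are look-alikes about, which are no part of the job. Leave any pink look-alike of the part that bears jar_red_center alone.

How it is judged:
By the outcome, as a careful person would: the job done as asked, in the order asked, and still so for the second after the job is handed in, with the robot touching nothing.
It also fails if it takes over 149 s, if anything falls off the work surface, if the arm or the gripper's body presses on something with over 40 N, if the wrist force passes 120 N, or if a joint passes its speed limit or range.

ROBOT

A 6-joint arm with a two-finger parallel gripper is mounted at the origin on the work surface. World frame = base frame: x ahead of the robot, y to its left, z up, the work surface at z = 0. Lengths are in m, angles in degrees, forces in N, time in s.
With the tool pointing down it reaches from about 0.325 to 0.9 m from the base axis. Payload 6.1 kg.
Tool frame: the origin (TCP) lies between the finger pads; the fingertips stand 8 mm ahead of it and the grasp point (between the pads) lies 11 mm behind it; z points along the fingers, x is the direction in which the jaws open and shut, and the axes are right-handed (so a half turn about z gives the same grasp; the last joint's range is limited). The gripper opens to 85 mm and grips with 20 to 120 N. Pads are 22 mm wide; open, the fingers measure 114 mm over their backs; the gripper's body (76 mm by 85 mm) begins 54 mm behind the grasp point. The pads swing forward as they close: fully open they stand 13 mm farther back than shut.
Start: joints at [58.952, 12.628, 87.462, -0, 79.91, -7.225], TCP at [0.252, 0.572, 0.217] pointing down, gripper open.
Joint ranges: [-170.65, 170.65], [-52.31, 119.04], [5.05, 147.46], [-71.25, 251.25], [11.57, 151.72], [-153.62, 153.62]. Speed limits (degrees/s): [147.25, 147.25, 172.46, 180, 180, 180].

INTERFACE

Orientations are given as [roll, pitch, yaw] about the fixed x, y, z axes, in that order (R = Rz(yaw) Ry(pitch) Rx(roll)).
In Python, from workcell import * gives the robot as it stands.
- The arm moves only by the tool apply_moves, never from a script. Its argument "deltas" is a list of rows, each an object with "fingers": the finger opening in m, from 0 to 0.0854; "dp": the shift along the tool's x, y, z in m, a list of three; "dr": the turn, a rotation vector about the tool's x, y, z in degrees, a list of three. A call has 1 to 20 rows; each row shifts and turns the pose as measured when the row begins, along the tool's axes as they then stand; what a row does not reach is not made up. A row lasts 1/8 s, in which the tool goes at most 62.5 mm and 10.7 degrees, less where a joint would pass 70% of its speed; a pose out of reach is approached as far as the arm can. A call is refused whole if a number of a shift passes 0.0625 or a number of a turn 10.7, either way. A call with a gripper value outside its range is refused whole. The fingers move at their own pace and stop on an object; the grip force is fixed at half the most. Time passes only in rows, so rows that do not move let the fingers close. It gives the time, the measured TCP pose, the force and the opening at its end, in the units of the state.
- state(): the state, without advancing time (a new reading comes with each control period).
- camera(name): name is "scene" or "top" or "wrist"; returns a dict with "frame" (400x640x3 uint8, red, green, blue), "intrinsics" (3x3 intrinsics, pixels), "R" (3x3) and "t" (3): a world point X has camera coordinates R X + t. Camera axes: x right, y down, z forward; pixel columns grow to the right and rows downward; lengths in m; the calibration is good to about 2 mm. A picture is of the moment at which its call begins. There is no depth.
- close_job(): hands the job in, once; it reports no verdict.
The state is a dict: "time": time; "joints": joint angles; "qvel": joint speeds; "effort": joint torques, N m; "eef_pos": TCP position; "orientation": TCP orientation; "force": force on the tool from outside, world axes, zero at the start; "moment": the same for the moment, N m; "grip_width": finger opening in m.
Only numpy, scipy, OpenCV 4.12 (cv2) and the standard library are available. Lean on these libraries where they do the work, as an engineer would, in place of code of your own. Each camera call takes 0.05 s, during which the arm holds its last target. There are 200 camera calls.

## Working session

There is one attempt and no reset: what is moved stays moved. The work goes in short steps, Python scripts to look and compute and a tool call to move; the robot and the scene stay as the last step left them, time stands still between calls to the robot, and variables do not carry over. Pictures are saved under pics/ and viewed, about 12 in all and at most 16, crops included, and the job is handed in when it is done.

Besides the shell and the picture viewer there is one more tool, called after "Call:" as a command line: name --argument value ..., lists and objects as JSON in quotes. apply_moves: Moves the arm, as the interface text tells. Its arguments: {"type":"object","properties":{"deltas":{"type":"array"}},"required":["deltas"]}

```bash
mkdir -p pics; ls
python3 - <<'E'
from workcell import *
import cv2,numpy as np
s=state();print({k:np.round(v,3).tolist() for k,v in s.items()})
for n in("scene","top"):
    c=camera(n);cv2.imwrite(f"pics/{n}0.png",c["frame"][:,:,::-1]);print(n,c["intrinsics"].tolist(),np.round(c["R"],4).tolist(),np.round(c["t"],4).tolist())
E
```

```text
pics
{'time': 0.0, 'joints': [58.952, 12.676, 87.525, 0.001, 79.91, -7.226], 'qvel': [-0.047, -0.005, -0.063, 0.02, 0.047, -0.048], 'effort': [0.001, -49.69, -38.94, -0.0, 0.011, -0.0], 'eef_pos': [0.252, 0.571, 0.216], 'orientation': [-179.985, 0.11, 66.177], 'force': [0.273, 0.21, 0.423], 'moment': [0.007, 0.013, -0.004], 'grip_width': 0.085}
scene [[445.636985498161, 0.0, 313.2203730722338], [0.0, 445.636985498161, 201.70420362751088], [0.0, 0.0, 1.0]] [[0.7963, 0.6048, -0.0103], [0.5188, -0.6916, -0.5025], [-0.311, 0.3947, -0.8645]] [-0.3945, -0.2184, 1.1352]
top [[513.3520763439118, 0.0, 323.97617061859256], [0.0, 513.3520763439118, 204.8621131058419], [0.0, 0.0, 1.0]] [[0.0105, -0.9995, 0.0281], [-0.9862, -0.015, -0.1649], [0.1652, -0.026, -0.9859]] [-0.0132, 0.4695, 1.0341]
```

View pics/top0.png

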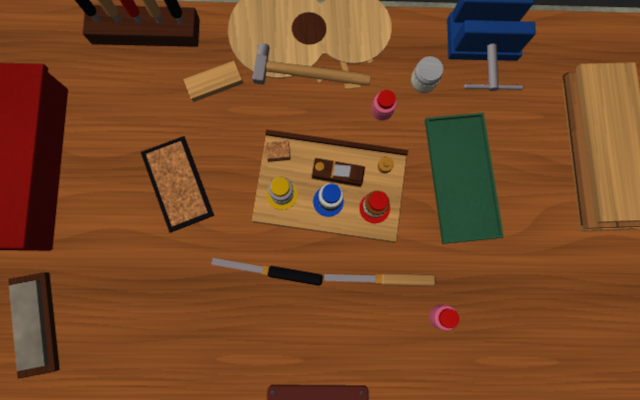

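View pics/scene0.png

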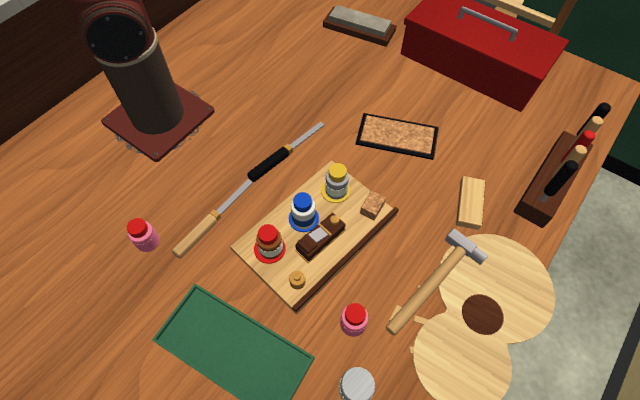

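```bash
cat > h.py <<'E'
from workcell import *
import cv2,numpy as np
def hsv(f): return cv2.cvtColor(f,cv2.COLOR_RGB2HSV)
def ray(c,px,z):
    px=np.atleast_2d(np.asarray(px,float)); K=c["intrinsics"];R=c["R"];t=np.asarray(c["t"])
    d=np.c_[px,np.ones(len(px))]@np.linalg.inv(K).T@R; o=-R.T@t
    return o+d*((z-o[2])/d[:,2])[:,None]
def proj(c,X):
    p=(np.atleast_2d(X)@np.asarray(c["R"]).T+c["t"])@np.asarray(c["intrinsics"]).T
    return p[:,:2]/p[:,2:]
def blobs(m,amin=40):
    n,l,st,ce=cv2.connectedComponentsWithStats(m.astype(np.uint8))
    return [(l==i,st[i],ce[i]) for i in range(1,n) if st[i][4]>=amin]
def hue(H,a,b,s=120,v=50):
    h=H[...,0]; w=(h>=a)&(h<=b) if a<=b else (h>=a)|(h<=b)
    return w&(H[...,1]>s)&(H[...,2]>v)
E
python3 - <<'E'
from h import *
for n in("scene","top"):
    c=camera(n);f=c["frame"];H=hsv(f)
    x0,y0,x1,y1=(225,150,405,310) if n=="scene" else (245,125,415,245)
    cv2.imwrite(f"pics/{n}c.png",cv2.resize(f[y0:y1,x0:x1,::-1],None,fx=4.4,fy=4.4 if n=="top" else 3.7,interpolation=cv2.INTER_CUBIC))
    print(n)
    for nm,a,b,s,v in(("red",172,4,200,90),("blue",105,125,150,60),("yel",22,32,180,110),("green",60,95,80,20)):
        for m,st,ce in blobs(hue(H,a,b,s,v)): print(nm,st.tolist(),ce.round(1),H[m].mean(0).round())
    if n=="top":
        m=(H[...,0]>60)&(H[...,0]<95)&(H[...,1]>80)
        b=max(blobs(m),key=lambda t:t[1][4])[0]
        p=cv2.findContours(b.astype(np.uint8),0,1)[0][0]
        q=cv2.boxPoints(cv2.minAreaRect(ray(c,p[:,0],0.016)[:,:2].astype(np.float32)));print("tray",q.round(4).tolist(),q.mean(0))
        sub=f[130:235,138:217].astype(int); m=np.zeros(f.shape[:2],bool); m[130:235,138:217]=sub.max(2)<45
        b=max(blobs(m),key=lambda t:t[1][4])[0]
        p=cv2.findContours(b.astype(np.uint8),0,1)[0][0]
        q=cv2.minAreaRect(ray(c,p[:,0],0.006)[:,:2].astype(np.float32));print("rest",q,cv2.boxPoints(q).round(4).tolist())
E
```

```text
scene
red [406, 0, 163, 80, 5712] [492.   34.7] [  1. 209. 152.]
red [583, 130, 12, 10, 83] [588.9 134.5] [  1. 208. 187.]
red [127, 218, 20, 18, 275] [136.6 226.6] [  1. 212. 191.]
red [258, 225, 20, 19, 276] [267.4 233.4] [  1. 212. 195.]
red [254, 242, 31, 21, 184] [267.6 255.4] [  2. 214. 198.]
red [346, 303, 19, 21, 324] [355.  313.3] [  1. 211. 202.]
blue [294, 193, 18, 19, 272] [302.2 201.8] [110. 206. 166.]
blue [289, 211, 29, 21, 159] [303.8 222.8] [110. 199. 168.]
yel [329, 163, 17, 16, 188] [336.8 170.5] [ 23. 184. 220.]
yel [321, 183, 29, 20, 124] [331.9 195.5] [ 23. 185. 220.]
green [523, 0, 42, 18, 451] [545.2   5.8] [ 71. 109.  44.]
green [558, 0, 82, 82, 4821] [605.9  33.8] [ 71. 106.  42.]
green [517, 16, 32, 15, 89] [532.6  22.7] [ 72. 123.  45.]
green [608, 96, 32, 74, 1198] [628.9 139.4] [ 71. 107.  43.]
green [153, 284, 161, 116, 10067] [232.7 348.5] [ 70. 108. 108.]
top
red [0, 63, 43, 185, 6112] [ 16.6 146.2] [  1. 233. 118.]
red [378, 90, 18, 17, 242] [386.   98.2] [  5. 238. 155.]
red [369, 192, 19, 18, 279] [378.1 200.6] [  1. 237. 157.]
red [360, 197, 30, 2
[... 304 characters left out ...]
324.8 207.3] [110. 213. 139.]
yel [271, 177, 18, 19, 262] [279.5 185.9] [ 23. 241. 173.]
yel [267, 185, 30, 25, 195] [282.5 201.2] [ 23. 236. 172.]
green [426, 114, 77, 129, 7445] [463.1 178.2] [ 71. 126.  75.]
tray [[0.3955000042915344, -0.25999999046325684], [0.41029998660087585, -0.38989999890327454], [0.6858000159263611, -0.35850000381469727], [0.6710000038146973, -0.22859999537467957]] [ 0.54065335 -0.30924496]
rest ((0.5175730586051941, 0.3098410367965698), (0.18847258388996124, 0.0986814871430397), 22.64809799194336) [[0.4115999937057495, 0.3190999925136566], [0.4496000111103058, 0.2280000001192093], [0.6234999895095825, 0.30059999227523804], [0.5855000019073486, 0.39169999957084656]]
```

View pics/topc.png

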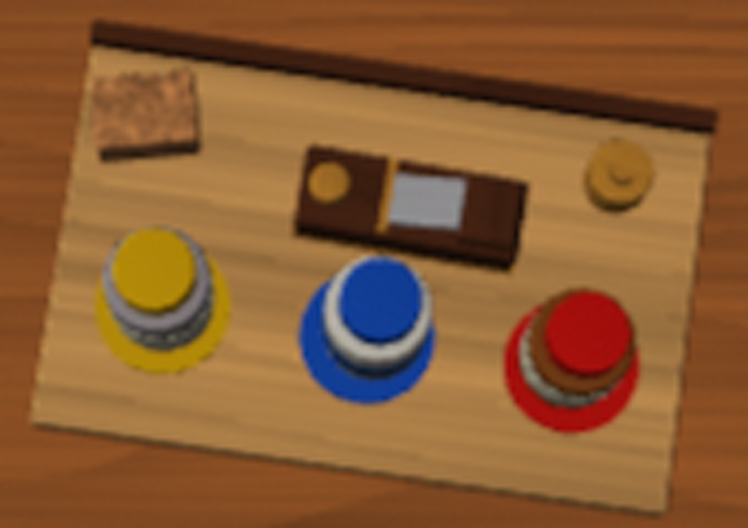

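View pics/scenec.png

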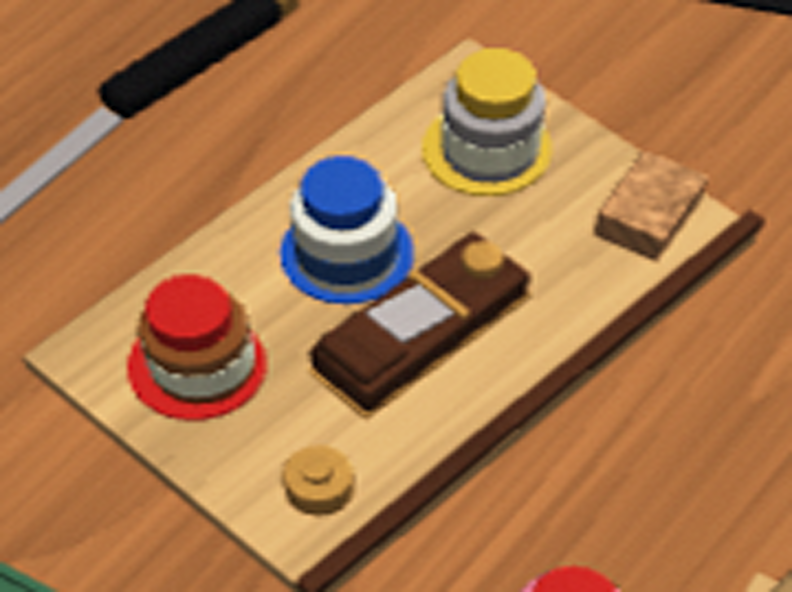

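```bash
cat > m.py <<'E'
from h import *
from scipy.optimize import least_squares
C={"red":(172,4,200,90,.076),"blue":(105,125,150,60,.084),"yel":(22,32,175,100,.080)}
ROI={"scene":(225,150,405,310),"top":(245,125,415,245)}
def lids(c,n,base,roi=None):
    x0,y0,x1,y1=roi or ROI[n]; H=hsv(c["frame"]).copy(); k=np.zeros(H.shape[:2],bool);k[y0:y1,x0:x1]=1
    out={}
    for nm,(a,b,s,v,h) in C.items():
        out[nm]=blobs(hue(H,a,b,s,v)&k,100)
    return out
def disc(c,blob,ctr):
    p=cv2.convexHull(cv2.findContours(blob.astype(np.uint8),0,1)[0][0])[:,0]
    q=ray(c,p,.021)[:,:2]
    f=lambda u:np.hypot(*(q-u).T)-.0325
    r=least_squares(f,q.mean(0),loss="soft_l1",f_scale=.0005);return r.x
def plane(c,roi,z=.034,vmax=75):
    x0,y0,x1,y1=roi; m=np.zeros(c["frame"].shape[:2],bool); m[y0:y1,x0:x1]=c["frame"][y0:y1,x0:x1].max(2)<vmax
    b=max(blobs(m),key=lambda t:t[1][4])[0]
    p=cv2.convexHull(cv2.findContours(b.astype(np.uint8),0,1)[0][0])
    M=cv2.moments(p);ce=[M["m10"]/M["m00"],M["m01"]/M["m00"]]
    r=cv2.minAreaRect(ray(c,p[:,0],z)[:,:2].astype(np.float32))
    return ray(c,ce,z)[0],r
E
python3 - <<'E'
from m import *
for n in("top","scene"):
    c=camera(n);L=lids(c,n,.021);D=[]
    for nm,bl in L.items():
        bl=sorted(bl,key=lambda t:t[2][1]); h=C[nm][4]
        p=cv2.findContours(bl[0][0].astype(np.uint8),0,1)[0][0];M=cv2.moments(cv2.convexHull(p))
        l=ray(c,[M["m10"]/M["m00"],M["m01"]/M["m00"]],.021+h-.009)[0];d=disc(c,bl[-1][0],0);D.append(d)
        print(n,nm,"lid",l.round(4),"disc",d.round(4))
    D=np.array(D);print(np.hypot(*(D[0]-D[1])),np.hypot(*(D[1]-D[2])),np.degrees(np.arctan2(*(D[2]-D[0])[::-1])))
    print("plane",plane(c,(305,152,372,188) if n=="top" else (294,205,346,262)))
E
```

```text
top red lid [ 0.4718 -0.114   0.088 ] disc [ 0.4688 -0.1152]
top blue lid [ 0.4842 -0.019   0.096 ] disc [ 0.4819 -0.0162]
top yel lid [0.4975 0.0833 0.092 ] disc [0.495  0.0835]
0.0998381221338485 0.10059467700984222 82.50858096442279
plane (array([ 0.54120499, -0.03625529,  0.034     ]), ((0.541263997554779, -0.036390990018844604), (0.10667723417282104, 0.04389771446585655), 80.86481475830078))
scene red lid [ 0.472  -0.1147  0.088 ] disc [ 0.4701 -0.1174]
scene blue lid [ 0.4855 -0.0216  0.096 ] disc [ 0.483  -0.0189]
scene yel lid [0.4977 0.0821 0.092 ] disc [0.4963 0.0803]
0.09933494637484125 0.10007004681917078 82.47563597249571
plane (array([ 0.5455269 , -0.05293797,  0.034     ]), ((0.5424296259880066, -0.0378846749663353), (0.10995572060346603, 0.04468945041298866), 80.45561218261719))
```

```bash
cat > d.py <<'E'
import sys;from h import *
from scipy.spatial.transform import Rotation as Ro
x,y,z,yaw=map(float,sys.argv[1:5]); s=state();p=np.array(s["eef_pos"])
R=Ro.from_euler("xyz",s["orientation"],degrees=True);T=Ro.from_euler("xyz",[180,0,yaw],degrees=True)
print("t",round(s["time"],2),"p",p.round(4),"rpy",np.round(s["orientation"],2),"F",np.round(s["force"],1),"w",round(s["grip_width"],4),"j6",round(s["joints"][5],1))
print("dp mm",(R.inv().apply(np.array([x,y,z])-p)*1e3).round(1),"dr",np.degrees(0)+np.degrees((R.inv()*T).as_rotvec()).round(4))
E
python3 d.py .4976 .0827 .2 82.5
```

```text
t 0.3 p [0.2523 0.5716 0.2167] rpy [-1.800e+02  4.000e-02  6.618e+01] F [-0.1 -0.3  0. ] w 0.0854 j6 -7.2
dp mm [-348.2  421.8   16.9] dr [-8.80000e-03  3.93000e-02 -1.63195e+01]
```

Call:
apply_moves --deltas '[{"fingers":0.085,"dp":[-0.029,0.035,0.0014],"dr":[0,0,0]},{"fingers":0.085,"dp":[-0.029,0.035,0.0014],"dr":[0,0,0]},{"fingers":0.085,"dp":[-0.029,0.035,0.0014],"dr":[0,0,0]},{"fingers":0.085,"dp":[-0.029,0.035,0.0014],"dr":[0,0,0]},{"fingers":0.085,"dp":[-0.029,0.035,0.0014],"dr":[0,0,0]},{"fingers":0.085,"dp":[-0.029,0.035,0.0014],"dr":[0,0,0]},{"fingers":0.085,"dp":[-0.029,0.035,0.0014],"dr":[0,0,0]},{"fingers":0.085,"dp":[-0.029,0.035,0.0014],"dr":[0,0,0]},{"fingers":0.085,"dp":[-0.029,0.035,0.0014],"dr":[0,0,0]},{"fingers":0.085,"dp":[-0.029,0.035,0.0014],"dr":[0,0,0]},{"fingers":0.085,"dp":[-0.029,0.035,0.0014],"dr":[0,0,0]},{"fingers":0.085,"dp":[-0.029,0.035,0.0014],"dr":[0,0,0]},{"fingers":0.075,"dp":[0,0,0],"dr":[0,0,-8]},{"fingers":0.075,"dp":[0,0,0],"dr":[0,0,-8]},{"fingers":0.075,"dp":[0,0,0],"dr":[0,0,0]}]'

```text
time: 2.17
eef_pos: [0.5042, 0.0676, 0.2004]
orientation: [179.7, -0.1, 82.6]
force: [0.7, 0.3, 0.1]
grip_width: 0.0752
```

```bash
python3 d.py .4976 .0827 .05 82.5
```

```text
t 2.17 p [0.5042 0.0676 0.2004] rpy [ 1.7974e+02 -8.0000e-02  8.2560e+01] F [0.7 0.3 0.1] w 0.0752 j6 -83.9
dp mm [ 13.9  -9.2 150.4] dr [ 0.2638 -0.0841  0.0639]
```

Call:
apply_moves --deltas '[{"fingers":0.075,"dp":[0.0139,-0.0092,0.01],"dr":[0.26,-0.08,0]},{"fingers":0.075,"dp":[0,0,0.02],"dr":[0,0,0]},{"fingers":0.075,"dp":[0,0,0.02],"dr":[0,0,0]},{"fingers":0.075,"dp":[0,0,0.02],"dr":[0,0,0]},{"fingers":0.075,"dp":[0,0,0],"dr":[0,0,0]}]'

```text
time: 2.8
eef_pos: [0.4932, 0.0883, 0.1261]
orientation: [-179.8, -0.1, 82.1]
force: [0.1, -0.7, 0.5]
grip_width: 0.0746
```

```bash
python3 d.py .4976 .0827 .05 82.5; python3 -c "
from h import *
print(np.round(state()['joints'],1));c=camera('wrist');cv2.imwrite('pics/w1.png',c['frame'][:,:,::-1])"
```

```text
t 2.8 p [0.4932 0.0883 0.1261] rpy [-1.7982e+02 -7.0000e-02  8.2100e+01] F [ 0.1 -0.7  0.5] w 0.0746 j6 -81.1
dp mm [-5.1  5.3 76.1] dr [-0.1804 -0.0703 -0.4023]
[ 1.100e+00  7.000e-01  1.107e+02  1.000e-01  6.880e+01 -8.110e+01]
```

View pics/w1.png

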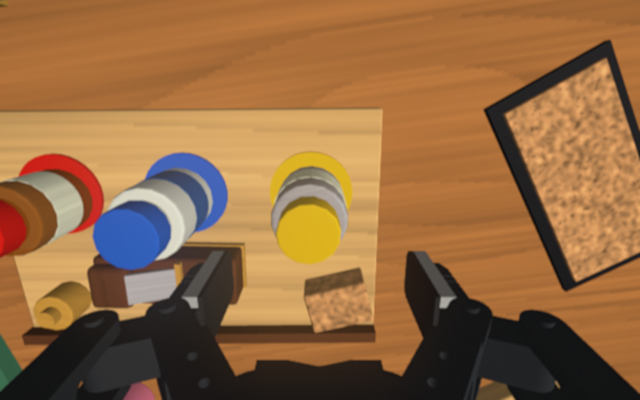

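Call:
apply_moves --deltas '[{"fingers":0.075,"dp":[-0.0045,0.0045,0],"dr":[-0.18,-0.07,-0.4]},{"fingers":0.075,"dp":[0,0,0],"dr":[0,0,0]},{"fingers":0.075,"dp":[0,0,0],"dr":[0,0,0]}]'

```text
time: 3.22
eef_pos: [0.4997, 0.0836, 0.1297]
orientation: [179.7, -0.1, 82.5]
force: [-0.6, 0.3, -0.8]
grip_width: 0.0748
```

```bash
cat > w.py <<'E'
# lids seen by the wrist camera: h.y. lid silhouette centre cast at lid mid-height
from m import *
c=camera("wrist");H=hsv(c["frame"])
for nm,(a,b,s,v,h) in C.items():
    for m,st,ce in blobs(hue(H,a,b,s,v),300): print(nm,st.tolist(),ray(c,ce,.021+h-.009)[0].round(4),"disc",disc(c,m,0).round(4))
print("wrist px of yellow lid top:",proj(c,[.4976,.0827,.101]))
E
python3 d.py .4976 .0827 .05 82.5; python3 w.py
```

```text
t 3.23 p [0.4997 0.0836 0.1297] rpy [ 1.7965e+02 -5.0000e-02  8.2510e+01] F [-0.6  0.3 -0.8] w 0.0748 j6 -81.9
dp mm [-1.2 -2.5 79.7] dr [ 0.3452 -0.0518  0.0075]
red [26, 141, 82, 78, 1443] [ 0.4487 -0.0533  0.088 ] disc [ 0.4676 -0.1154]
red [0, 184, 33, 60, 1467] [ 0.472  -0.1013  0.088 ] disc [ 0.4833 -0.1855]
blue [153, 142, 78, 76, 1481] [0.4582 0.0236 0.096 ] disc [ 0.4811 -0.0171]
blue [102, 193, 75, 61, 3515] [ 0.4846 -0.0219  0.096 ] disc [ 0.5088 -0.0656]
yel [275, 141, 82, 55, 1428] [0.4627 0.0868 0.092 ] disc [0.4936 0.0822]
yel [283, 184, 64, 66, 3224] [0.4969 0.0819 0.092 ] disc [0.5202 0.0801]
wrist px of yellow lid top: [[316.1538598  222.93691205]]
```

Call:
apply_moves --deltas '[{"fingers":0.075,"dp":[-0.001,-0.002,0.018],"dr":[0.3,0,0]},{"fingers":0.075,"dp":[0,0,0.018],"dr":[0,0,0]},{"fingers":0.075,"dp":[0,0,0.018],"dr":[0,0,0]},{"fingers":0.075,"dp":[0,0,0.014],"dr":[0,0,0]},{"fingers":0.075,"dp":[0,0,0],"dr":[0,0,0]},{"fingers":0.075,"dp":[0,0,0],"dr":[0,0,0]}]'

```text
time: 4.03
eef_pos: [0.4961, 0.0824, 0.0561]
orientation: [-179.9, -0.0, 82.4]
force: [-0.2, -0.1, -0.6]
grip_width: 0.075
```

```bash
python3 d.py .497 .082 .05 82.5
```

```text
t 4.03 p [0.4961 0.0824 0.0561] rpy [-1.7988e+02 -4.0000e-02  8.2450e+01] F [-0.2 -0.1 -0.6] w 0.075 j6 -82.1
dp mm [-0.3  0.9  6.1] dr [-0.1185 -0.0355 -0.0503]
```

Call:
apply_moves --deltas '[{"fingers":0.075,"dp":[0,0.001,0.006],"dr":[0,0,0]},{"fingers":0.04,"dp":[0,0,0],"dr":[0,0,0]},{"fingers":0.04,"dp":[0,0,0],"dr":[0,0,0]},{"fingers":0.04,"dp":[0,0,0],"dr":[0,0,0]},{"fingers":0.04,"dp":[0,0,0],"dr":[0,0,0]},{"fingers":0.04,"dp":[0,0,0],"dr":[0,0,0]},{"fingers":0.04,"dp":[0,0,0],"dr":[0,0,0]}]'

```text
time: 4.9
eef_pos: [0.4987, 0.0822, 0.0517]
orientation: [179.9, -0.0, 82.5]
force: [-0.2, -0.4, -0.5]
grip_width: 0.0479
```

```bash
python3 d.py .497 .082 .2 82.5
```

```text
t 4.9 p [0.4987 0.0822 0.0517] rpy [ 1.7993e+02 -5.0000e-02  8.2460e+01] F [-0.2 -0.4 -0.5] w 0.0479 j6 -82.1
dp mm [  -0.3   -1.4 -148.3] dr [ 0.0717 -0.046  -0.0404]
```

Call:
apply_moves --deltas '[{"fingers":0.04,"dp":[0,0,-0.008],"dr":[0,0,0]},{"fingers":0.04,"dp":[0,0,-0.015],"dr":[0,0,0]},{"fingers":0.04,"dp":[0,0,-0.02],"dr":[0,0,0]},{"fingers":0.04,"dp":[0,0,-0.025],"dr":[0,0,0]},{"fingers":0.04,"dp":[0,0,-0.025],"dr":[0,0,0]},{"fingers":0.04,"dp":[0,0,-0.025],"dr":[0,0,0]},{"fingers":0.04,"dp":[0,0,-0.01],"dr":[0,0,0]},{"fingers":0.04,"dp":[0,0,0],"dr":[0,0,0]}]'

```text
time: 5.9
eef_pos: [0.4976, 0.0824, 0.1876]
orientation: [179.9, -0.1, 82.5]
force: [-1.1, 1.0, -3.7]
grip_width: 0.0475
```

```bash
python3 d.py .6255 -.2994 .19 82.5
```

```text
t 5.9 p [0.4976 0.0824 0.1876] rpy [ 1.7991e+02 -7.0000e-02  8.2470e+01] F [-1.1  1.  -3.7] w 0.0475 j6 -82.1
dp mm [-361.7  176.8   -2.6] dr [ 0.0903 -0.0675 -0.0306]
```

Call:
apply_moves --deltas '[{"fingers":0.04,"dp":[-0.012,0.006,0],"dr":[0,0,0]},{"fingers":0.04,"dp":[-0.024,0.012,0],"dr":[0,0,0]},{"fingers":0.04,"dp":[-0.032,0.0155,0],"dr":[0,0,0]},{"fingers":0.04,"dp":[-0.032,0.0155,0],"dr":[0,0,0]},{"fingers":0.04,"dp":[-0.032,0.0155,0],"dr":[0,0,0]},{"fingers":0.04,"dp":[-0.032,0.0155,0],"dr":[0,0,0]},{"fingers":0.04,"dp":[-0.032,0.0155,0],"dr":[0,0,0]},{"fingers":0.04,"dp":[-0.032,0.0155,0],"dr":[0,0,0]},{"fingers":0.04,"dp":[-0.032,0.0155,0],"dr":[0,0,0]},{"fingers":0.04,"dp":[-0.032,0.0155,0],"dr":[0,0,0]},{"fingers":0.04,"dp":[-0.024,0.012,0],"dr":[0,0,0]},{"fingers":0.04,"dp":[-0.018,0.009,0],"dr":[0,0,0]},{"fingers":0.04,"dp":[-0.01,0.005,0],"dr":[0,0,0]},{"fingers":0.04,"dp":[0,0,0],"dr":[0,0,0]}]'

```text
time: 7.65
eef_pos: [0.6109, -0.3012, 0.1616]
orientation: [-178.2, -0.4, 82.3]
force: [1.0, 0.4, -3.1]
grip_width: 0.0472
```

```bash
python3 d.py .6255 -.2994 .037 82.5
```

```text
t 7.65 p [ 0.6109 -0.3012  0.1616] rpy [-178.24   -0.36   82.28] F [ 1.   0.4 -3.1] w 0.0472 j6 -114.9
dp mm [  3.   18.  124.1] dr [-1.7594 -0.3671 -0.21  ]
```

Call:
apply_moves --deltas '[{"fingers":0.04,"dp":[0.0015,0.009,0.005],"dr":[-0.9,-0.2,-0.1]},{"fingers":0.04,"dp":[0.0015,0.009,0.018],"dr":[-0.9,-0.2,-0.1]},{"fingers":0.04,"dp":[0,0,0.022],"dr":[0,0,0]},{"fingers":0.04,"dp":[0,0,0.02],"dr":[0,0,0]},{"fingers":0.04,"dp":[0,0,0.01],"dr":[0,0,0]},{"fingers":0.04,"dp":[0,0,0],"dr":[0,0,0]}]'

```text
time: 8.4
eef_pos: [0.6307, -0.2957, 0.0825]
orientation: [179.8, -0.0, 82.8]
force: [-0.0, -0.5, -2.6]
grip_width: 0.0477
```

```bash
python3 d.py .6255 -.2994 .037 82.5
```

```text
t 8.4 p [ 0.6307 -0.2957  0.0825] rpy [ 1.7981e+02 -4.0000e-02  8.2760e+01] F [-0.  -0.5 -2.6] w 0.0477 j6 -114.5
dp mm [-4.4 -4.9 45.5] dr [ 0.1912 -0.0359  0.2582]
```

Call:
apply_moves --deltas '[{"fingers":0.04,"dp":[-0.004,-0.004,0.012],"dr":[0.2,0,0.2]},{"fingers":0.04,"dp":[0,0,0.012],"dr":[0,0,0]},{"fingers":0.04,"dp":[0,0,0.009],"dr":[0,0,0]},{"fingers":0.04,"dp":[0,0,0.004],"dr":[0,0,0]},{"fingers":0.04,"dp":[0,0,0],"dr":[0,0,0]},{"fingers":0.04,"dp":[0,0,0],"dr":[0,0,0]}]'

```text
time: 9.15
eef_pos: [0.6271, -0.3004, 0.0449]
orientation: [179.9, 0.0, 82.5]
force: [-0.4, 0.3, -2.4]
grip_width: 0.0477
```

```bash
python3 d.py .6255 -.2994 .036 82.5
```

```text
t 9.15 p [ 0.6271 -0.3004  0.0449] rpy [1.7986e+02 4.0000e-02 8.2520e+01] F [-0.4  0.3 -2.4] w 0.0477 j6 -114.6
dp mm [ 0.8 -1.8  8.9] dr [0.1448 0.0441 0.0219]
```

Call:
apply_moves --deltas '[{"fingers":0.04,"dp":[0,0,0.004],"dr":[0,0,0]},{"fingers":0.04,"dp":[0,0,0.003],"dr":[0,0,0]},{"fingers":0.04,"dp":[0,0,0.002],"dr":[0,0,0]},{"fingers":0.04,"dp":[0,0,0.0],"dr":[0,0,0]}]'

```text
time: 9.65
eef_pos: [0.6277, -0.3006, 0.0362]
orientation: [179.8, 0.1, 82.5]
force: [0.7, 1.0, -3.7]
grip_width: 0.0477
```

Call:
apply_moves --deltas '[{"fingers":0.04,"dp":[0,0,0.002],"dr":[0,0,0]},{"fingers":0.04,"dp":[0,0,0.0],"dr":[0,0,0]}]'

```text
time: 9.9
eef_pos: [0.6288, -0.3011, 0.0361]
orientation: [179.6, 0.1, 82.5]
force: [0.7, -0.0, -3.7]
grip_width: 0.0477
```

Call:
apply_moves --deltas '[{"fingers":0.04,"dp":[-0.0005,-0.001,0.003],"dr":[0.3,0,0]},{"fingers":0.04,"dp":[0,0,0.0],"dr":[0,0,0]}]'

```text
time: 10.15
eef_pos: [0.6298, -0.3017, 0.0361]
orientation: [179.7, 0.1, 82.5]
force: [-0.6, -1.0, -3.6]
grip_width: 0.0474
```

```bash
python3 -c "
from h import *
s=state();print(s['eef_pos'],s['force'],s['effort'],np.round(s['joints'],2))
c=camera('scene');cv2.imwrite('pics/s2.png',cv2.resize(c['frame'][180:400,130:450,::-1],None,fx=2.4,fy=2.4))"
```

```text
[ 0.62975512 -0.30172553  0.03607442] [-0.56156497 -0.99894518 -3.63138186] [ 1.39177199e-01 -6.36414886e+01 -3.69945753e+01  6.58442779e-02
  6.15474489e-02 -6.54393407e-04] [-3.2060e+01  3.1750e+01  8.3010e+01 -1.0000e-02  6.4940e+01 -1.1458e+02]
```

View pics/s2.png

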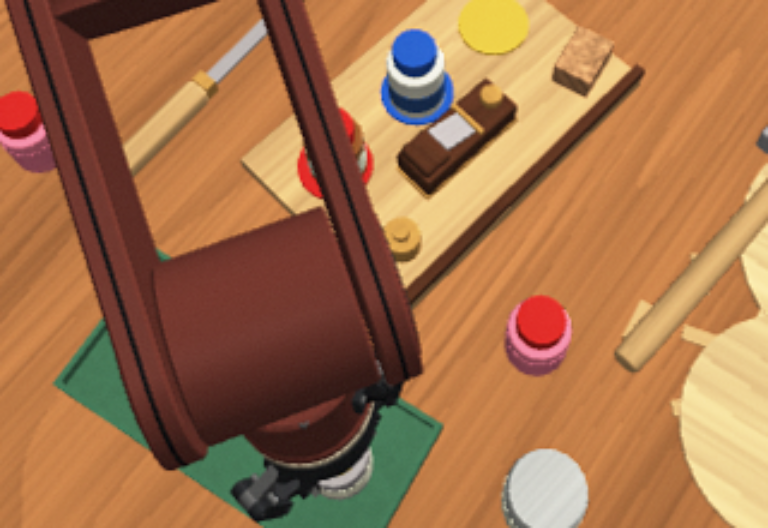

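Call:
apply_moves --deltas '[{"fingers":0.04,"dp":[-0.0005,-0.002,0.003],"dr":[0,0,0]}]'

```text
time: 10.32
eef_pos: [0.6299, -0.3022, 0.0356]
orientation: [179.5, 0.1, 82.5]
force: [1.1, 5.8, 16.7]
grip_width: 0.0475
```

Call:
apply_moves --deltas '[{"fingers":0.04,"dp":[0,-0.001,0.002],"dr":[0,0,0]}]'

```text
time: 10.45
eef_pos: [0.6303, -0.3021, 0.0357]
orientation: [179.3, 0.1, 82.5]
force: [-2.6, 3.4, 7.4]
grip_width: 0.0476
```

Call:
apply_moves --deltas '[{"fingers":0.04,"dp":[0,0,-0.0005],"dr":[0,0,0]},{"fingers":0.075,"dp":[0,0,0],"dr":[0,0,0]},{"fingers":0.075,"dp":[0,0,0],"dr":[0,0,0]},{"fingers":0.075,"dp":[0,0,0],"dr":[0,0,0]},{"fingers":0.075,"dp":[0,0,-0.01],"dr":[0,0,0]},{"fingers":0.075,"dp":[0,0,-0.025],"dr":[0,0,0]},{"fingers":0.075,"dp":[0,0,-0.03],"dr":[0,0,0]},{"fingers":0.075,"dp":[0,0,-0.03],"dr":[0,0,0]},{"fingers":0.075,"dp":[0,0,-0.03],"dr":[0,0,0]},{"fingers":0.075,"dp":[0,0,-0.01],"dr":[0,0,0]}]'

```text
time: 11.7
eef_pos: [0.6282, -0.3021, 0.1767]
orientation: [179.3, 0.2, 82.5]
force: [0.9, 0.3, -0.3]
grip_width: 0.0753
```

```bash
python3 d.py .4847 -.0208 .17 82.5
```

```text
t 11.7 p [ 0.6282 -0.3021  0.1767] rpy [179.32   0.2   82.49] F [ 0.9  0.3 -0.3] w 0.0753 j6 -114.7
dp mm [ 260.1 -179.1    3.6] dr [ 0.6793  0.2005 -0.0106]
```

Call:
apply_moves --deltas '[{"fingers":0.075,"dp":[0.015,-0.01,-0.001],"dr":[0.3,0.1,0]},{"fingers":0.075,"dp":[0.031,-0.021,-0.001],"dr":[0,0,0]},{"fingers":0.075,"dp":[0.031,-0.021,-0.001],"dr":[0,0,0]},{"fingers":0.075,"dp":[0.031,-0.021,-0.001],"dr":[0,0,0]},{"fingers":0.075,"dp":[0.031,-0.021,-0.001],"dr":[0,0,0]},{"fingers":0.075,"dp":[0.031,-0.021,-0.001],"dr":[0,0,0]},{"fingers":0.075,"dp":[0.031,-0.021,-0.001],"dr":[0,0,0]},{"fingers":0.075,"dp":[0.031,-0.021,-0.001],"dr":[0,0,0]},{"fingers":0.075,"dp":[0.018,-0.013,0],"dr":[0,0,0]},{"fingers":0.075,"dp":[0.008,-0.006,0],"dr":[0,0,0]},{"fingers":0.075,"dp":[0,0,0],"dr":[0,0,0]}]'

```text
time: 13.08
eef_pos: [0.468, -0.0042, 0.1687]
orientation: [-178.9, -0.3, 82.6]
force: [-0.3, 0.6, 0.5]
grip_width: 0.0752
```

```bash
python3 d.py .4847 -.0208 .052 82.5;python3 w.py
```

```text
t 13.07 p [ 0.468  -0.0042  0.1687] rpy [-178.89   -0.32   82.65] F [-0.3  0.6  0.5] w 0.0752 j6 -93.1
dp mm [-14.9  21.  116.3] dr [-1.1122 -0.3145  0.1508]
red [164, 162, 69, 62, 962] [ 0.4409 -0.082   0.088 ] disc [ 0.4679 -0.1162]
red [140, 200, 58, 51, 2239] [ 0.4716 -0.1159  0.088 ] disc [ 0.4853 -0.1536]
blue [272, 162, 68, 53, 923] [ 0.4491 -0.0056  0.096 ] disc [ 0.4817 -0.0176]
blue [273, 207, 51, 49, 2012] [ 0.4856 -0.0206  0.096 ] disc [ 0.5104 -0.0359]
yel [378, 161, 71, 68, 3758] [0.4705 0.0639 0.092 ] disc [0.4935 0.0819]
wrist px of yellow lid top: [[445.15536673 231.53059471]]
```

Call:
apply_moves --deltas '[{"fingers":0.075,"dp":[-0.007,0.01,0.01],"dr":[-0.5,-0.15,0]},{"fingers":0.075,"dp":[-0.007,0.01,0.015],"dr":[-0.5,-0.15,0]},{"fingers":0.075,"dp":[0,0,0.01],"dr":[0,0,0]},{"fingers":0.075,"dp":[0,0,0],"dr":[0,0,0]},{"fingers":0.075,"dp":[0,0,0],"dr":[0,0,0]}]'

```text
time: 13.75
eef_pos: [0.4879, -0.025, 0.1303]
orientation: [-179.9, 0.0, 82.4]
force: [-0.5, -0.6, 0.0]
grip_width: 0.0751
```

```bash
python3 d.py .4849 -.0206 .052 82.5
```

```text
t 13.75 p [ 0.4879 -0.025   0.1303] rpy [-1.799e+02  5.000e-02  8.240e+01] F [-0.5 -0.6  0. ] w 0.0751 j6 -94.5
dp mm [ 4.1 -3.4 78.3] dr [-0.0983  0.0479 -0.1003]
```

Call:
apply_moves --deltas '[{"fingers":0.075,"dp":[0.004,-0.003,0.016],"dr":[0,0,-0.1]},{"fingers":0.075,"dp":[0,0,0.018],"dr":[0,0,0]},{"fingers":0.075,"dp":[0,0,0.018],"dr":[0,0,0]},{"fingers":0.075,"dp":[0,0,0.016],"dr":[0,0,0]},{"fingers":0.075,"dp":[0,0,0.005],"dr":[0,0,0]},{"fingers":0.075,"dp":[0,0,0],"dr":[0,0,0]}]'

```text
time: 14.5
eef_pos: [0.4847, -0.019, 0.0535]
orientation: [-180.0, 0.0, 82.6]
force: [0.6, -0.2, 0.3]
grip_width: 0.0748
```

```bash
python3 d.py .4849 -.0206 .052 82.5
```

```text
t 14.5 p [ 0.4847 -0.019   0.0535] rpy [-1.7997e+02  3.0000e-02  8.2590e+01] F [ 0.6 -0.2  0.3] w 0.0748 j6 -94.1
dp mm [-1.6  0.4  1.5] dr [-0.0261  0.0298  0.0912]
```

Call:
apply_moves --deltas '[{"fingers":0.06,"dp":[-0.0015,0.0004,0],"dr":[0,0,0]},{"fingers":0.04,"dp":[0,0,0],"dr":[0,0,0]},{"fingers":0.04,"dp":[0,0,0],"dr":[0,0,0]},{"fingers":0.04,"dp":[0,0,0],"dr":[0,0,0]},{"fingers":0.04,"dp":[0,0,0],"dr":[0,0,0]}]'

```text
time: 15.12
eef_pos: [0.486, -0.0208, 0.0551]
orientation: [179.9, 0.0, 82.6]
force: [-0.2, -0.6, -2.5]
grip_width: 0.0474
```

Call:
apply_moves --deltas '[{"fingers":0.04,"dp":[0,0,-0.008],"dr":[0,0,0]},{"fingers":0.04,"dp":[0,0,-0.015],"dr":[0,0,0]},{"fingers":0.04,"dp":[0,0,-0.02],"dr":[0,0,0]},{"fingers":0.04,"dp":[0,0,-0.025],"dr":[0,0,0]},{"fingers":0.04,"dp":[0,0,-0.025],"dr":[0,0,0]},{"fingers":0.04,"dp":[0,0,-0.025],"dr":[0,0,0]},{"fingers":0.04,"dp":[0,0,-0.01],"dr":[0,0,0]},{"fingers":0.04,"dp":[0,0,0],"dr":[0,0,0]}]'

```text
time: 16.12
eef_pos: [0.4862, -0.0208, 0.1931]
orientation: [179.7, 0.1, 82.6]
force: [-0.1, 0.9, -2.6]
grip_width: 0.0475
```

```bash
python3 d.py .541 -.309 .18 82.5
```

```text
t 16.12 p [ 0.4862 -0.0208  0.1931] rpy [1.7965e+02 5.0000e-02 8.2590e+01] F [-0.1  0.9 -2.6] w 0.0475 j6 -94.3
dp mm [-278.8   91.4   13.9] dr [0.347  0.0512 0.0875]
```

Call:
apply_moves --deltas '[{"fingers":0.04,"dp":[-0.015,0.005,-0.001],"dr":[0.2,0,0]},{"fingers":0.04,"dp":[-0.0315,0.0103,-0.001],"dr":[0,0,0]},{"fingers":0.04,"dp":[-0.0315,0.0103,-0.001],"dr":[0,0,0]},{"fingers":0.04,"dp":[-0.0315,0.0103,-0.001],"dr":[0,0,0]},{"fingers":0.04,"dp":[-0.0315,0.0103,-0.001],"dr":[0,0,0]},{"fingers":0.04,"dp":[-0.0315,0.0103,-0.001],"dr":[0,0,0]},{"fingers":0.04,"dp":[-0.0315,0.0103,-0.001],"dr":[0,0,0]},{"fingers":0.04,"dp":[-0.0315,0.0103,-0.001],"dr":[0,0,0]},{"fingers":0.04,"dp":[-0.019,0.0065,0],"dr":[0,0,0]},{"fingers":0.04,"dp":[-0.009,0.003,0],"dr":[0,0,0]},{"fingers":0.04,"dp":[0,0,0],"dr":[0,0,0]},{"fingers":0.04,"dp":[0,0,0],"dr":[0,0,0]}]'

```text
time: 17.62
eef_pos: [0.5321, -0.3066, 0.1859]
orientation: [-178.9, -0.4, 82.5]
force: [-0.9, -0.9, -2.6]
grip_width: 0.0473
```

```bash
python3 d.py .541 -.309 .0391 82.5
```

```text
t 17.62 p [ 0.5321 -0.3066  0.1859] rpy [-178.86   -0.36   82.54] F [-0.9 -0.9 -2.6] w 0.0473 j6 -119.6
dp mm [ -2.2  12.  146.6] dr [-1.1371 -0.3549  0.0439]
```

Call:
apply_moves --deltas '[{"fingers":0.04,"dp":[-0.001,0.005,0.01],"dr":[-0.5,-0.15,0]},{"fingers":0.04,"dp":[-0.001,0.005,0.02],"dr":[-0.5,-0.15,0]},{"fingers":0.04,"dp":[0,0,0.024],"dr":[0,0,0]},{"fingers":0.04,"dp":[0,0,0.024],"dr":[0,0,0]},{"fingers":0.04,"dp":[0,0,0.02],"dr":[0,0,0]},{"fingers":0.04,"dp":[0,0,0.012],"dr":[0,0,0]},{"fingers":0.04,"dp":[0,0,0.004],"dr":[0,0,0]},{"fingers":0.04,"dp":[0,0,0],"dr":[0,0,0]}]'

```text
time: 18.62
eef_pos: [0.5441, -0.3052, 0.0675]
orientation: [179.9, -0.0, 82.9]
force: [-0.2, 0.1, -2.0]
grip_width: 0.0477
```

```bash
python3 d.py .541 -.309 .0391 82.5
```

```text
t 18.62 p [ 0.5441 -0.3052  0.0675] rpy [ 1.7988e+02 -1.0000e-02  8.2890e+01] F [-0.2  0.1 -2. ] w 0.0477 j6 -119.5
dp mm [-4.2 -2.7 28.4] dr [ 0.1218 -0.0071  0.3948]
```

Call:
apply_moves --deltas '[{"fingers":0.04,"dp":[-0.004,-0.0025,0.009],"dr":[0,0,0.3]},{"fingers":0.04,"dp":[0,0,0.008],"dr":[0,0,0]},{"fingers":0.04,"dp":[0,0,0.004],"dr":[0,0,0]},{"fingers":0.04,"dp":[0,0,0.003],"dr":[0,0,0]},{"fingers":0.04,"dp":[0,0,0.002],"dr":[0,0,0]}]'

```text
time: 19.25
eef_pos: [0.5422, -0.3105, 0.0419]
orientation: [179.7, 0.1, 82.5]
force: [0.6, 0.1, -2.6]
grip_width: 0.0477
```

Call:
apply_moves --deltas '[{"fingers":0.04,"dp":[0,0,0.002],"dr":[0,0,0]},{"fingers":0.04,"dp":[0,0,0.002],"dr":[0,0,0]}]'

```text
time: 19.5
eef_pos: [0.5428, -0.3106, 0.0389]
orientation: [179.6, 0.1, 82.6]
force: [-4.8, 4.1, 12.1]
grip_width: 0.0472
```

Contact on the tray floor; release, rise, and go to the red jar.

Call:
apply_moves --deltas '[{"fingers":0.04,"dp":[0,0,-0.0005],"dr":[0,0,0]},{"fingers":0.075,"dp":[0,0,0],"dr":[0,0,0]},{"fingers":0.075,"dp":[0,0,0],"dr":[0,0,0]},{"fingers":0.075,"dp":[0,0,0],"dr":[0,0,0]},{"fingers":0.075,"dp":[0,0,-0.01],"dr":[0,0,0]},{"fingers":0.075,"dp":[0,0,-0.025],"dr":[0,0,0]},{"fingers":0.075,"dp":[0,0,-0.03],"dr":[0,0,0]},{"fingers":0.075,"dp":[0,0,-0.03],"dr":[0,0,0]},{"fingers":0.075,"dp":[0,0,-0.03],"dr":[0,0,0]},{"fingers":0.075,"dp":[0,0,-0.01],"dr":[0,0,0]}]'

```text
time: 20.75
eef_pos: [0.5426, -0.3107, 0.1823]
orientation: [179.5, 0.2, 82.6]
force: [0.1, 0.0, 0.9]
grip_width: 0.075
```

```bash
python3 d.py .4717 -.1148 .17 82.5
```

```text
t 20.75 p [ 0.5426 -0.3107  0.1823] rpy [179.47   0.22  82.56] F [0.1 0.  0.9] w 0.075 j6 -119.6
dp mm [185.1 -95.8  10.7] dr [0.5287 0.2189 0.0594]
```

Call:
apply_moves --deltas '[{"fingers":0.075,"dp":[0.0135,-0.007,0],"dr":[0.3,0.1,0]},{"fingers":0.075,"dp":[0.0275,-0.014,0],"dr":[0,0,0]},{"fingers":0.075,"dp":[0.0275,-0.014,0],"dr":[0,0,0]},{"fingers":0.075,"dp":[0.0275,-0.014,0],"dr":[0,0,0]},{"fingers":0.075,"dp":[0.0275,-0.014,0],"dr":[0,0,0]},{"fingers":0.075,"dp":[0.0275,-0.014,0],"dr":[0,0,0]},{"fingers":0.075,"dp":[0.016,-0.0085,0.005],"dr":[0,0,0]},{"fingers":0.075,"dp":[0.008,-0.004,0.01],"dr":[0,0,0]},{"fingers":0.075,"dp":[0,0,0.01],"dr":[0,0,0]},{"fingers":0.075,"dp":[0,0,0],"dr":[0,0,0]},{"fingers":0.075,"dp":[0,0,0],"dr":[0,0,0]}]'

```text
time: 22.12
eef_pos: [0.4662, -0.1133, 0.1435]
orientation: [-179.2, -0.3, 82.5]
force: [0.1, 0.7, -0.5]
grip_width: 0.075
```

```bash
python3 d.py .4717 -.1148 .048 82.5;python3 w.py
```

```text
t 22.12 p [ 0.4662 -0.1133  0.1435] rpy [-179.2    -0.27   82.54] F [ 0.1  0.7 -0.5] w 0.075 j6 -105.7
dp mm [-1.2  7.  95.5] dr [-0.8039 -0.2743  0.0405]
red [277, 151, 76, 53, 1201] [ 0.4369 -0.1138  0.088 ] disc [ 0.4683 -0.1161]
red [288, 194, 57, 55, 2476] [ 0.4724 -0.1148  0.088 ] disc [ 0.5049 -0.1152]
blue [395, 151, 76, 74, 4356] [ 0.4568 -0.0406  0.096 ] disc [ 0.4804 -0.0174]
blue [90, 268, 54, 47, 817] [ 0.4986 -0.247   0.096 ] disc [ 0.5446 -0.3183]
blue [40, 308, 51, 42, 825] [ 0.5221 -0.3016  0.096 ] disc [ 0.5851 -0.3645]
yel [510, 150, 80, 75, 4586] [0.4677 0.0344 0.092 ] disc [0.4934 0.0814]
wrist px of yellow lid top: [[634.56160925 226.96785745]]
```

Call:
apply_moves --deltas '[{"fingers":0.075,"dp":[-0.001,0.006,0.01],"dr":[-0.8,-0.2,0]},{"fingers":0.075,"dp":[0,0,0.018],"dr":[0,0,0]},{"fingers":0.075,"dp":[0,0,0.018],"dr":[0,0,0]},{"fingers":0.075,"dp":[0,0,0.018],"dr":[0,0,0]},{"fingers":0.075,"dp":[0,0,0.014],"dr":[0,0,0]},{"fingers":0.075,"dp":[0,0,0.006],"dr":[0,0,0]},{"fingers":0.075,"dp":[0,0,0],"dr":[0,0,0]}]'

```text
time: 23.05
eef_pos: [0.475, -0.1177, 0.0562]
orientation: [179.6, 0.0, 82.4]
force: [0.0, -1.3, 0.9]
grip_width: 0.0749
```

```bash
python3 d.py .4719 -.1148 .048 82.5
```

```text
t 23.05 p [ 0.475  -0.1177  0.0562] rpy [1.7963e+02 4.0000e-02 8.2390e+01] F [ 0.  -1.3  0.9] w 0.0749 j6 -105.6
dp mm [ 2.5 -3.6  8.1] dr [ 0.3748  0.0359 -0.1051]
```

Call:
apply_moves --deltas '[{"fingers":0.075,"dp":[0.002,-0.003,0.007],"dr":[0.3,0,0]},{"fingers":0.06,"dp":[0,0,0],"dr":[0,0,0]},{"fingers":0.04,"dp":[0,0,0],"dr":[0,0,0]},{"fingers":0.04,"dp":[0,0,0],"dr":[0,0,0]},{"fingers":0.04,"dp":[0,0,0],"dr":[0,0,0]},{"fingers":0.04,"dp":[0,0,0],"dr":[0,0,0]}]'

```text
time: 23.8
eef_pos: [0.4737, -0.1155, 0.0508]
orientation: [179.8, 0.1, 82.4]
force: [-0.5, 1.1, -1.4]
grip_width: 0.0471
```

Call:
apply_moves --deltas '[{"fingers":0.04,"dp":[0,0,-0.008],"dr":[0,0,0]},{"fingers":0.04,"dp":[0,0,-0.015],"dr":[0,0,0]},{"fingers":0.04,"dp":[0,0,-0.02],"dr":[0,0,0]},{"fingers":0.04,"dp":[0,0,-0.025],"dr":[0,0,0]},{"fingers":0.04,"dp":[0,0,-0.025],"dr":[0,0,0]},{"fingers":0.04,"dp":[0,0,-0.015],"dr":[0,0,0]},{"fingers":0.04,"dp":[0,0,0],"dr":[0,0,0]}]'

```text
time: 24.68
eef_pos: [0.4731, -0.1153, 0.1662]
orientation: [179.7, 0.1, 82.4]
force: [0.5, 0.1, -2.9]
grip_width: 0.0469
```

```bash
python3 d.py .4565 -.3186 .15 82.5
```

```text
t 24.68 p [ 0.4731 -0.1153  0.1662] rpy [1.7968e+02 1.0000e-01 8.2400e+01] F [ 0.5  0.1 -2.9] w 0.0469 j6 -105.4
dp mm [-203.6   10.3   16.6] dr [ 0.3162  0.0956 -0.098 ]
```

Call:
apply_moves --deltas '[{"fingers":0.04,"dp":[-0.015,0.001,0],"dr":[0.3,0,0]},{"fingers":0.04,"dp":[-0.0305,0.0015,0],"dr":[0,0,0]},{"fingers":0.04,"dp":[-0.0305,0.0015,0],"dr":[0,0,0]},{"fingers":0.04,"dp":[-0.0305,0.0015,0],"dr":[0,0,0]},{"fingers":0.04,"dp":[-0.0305,0.0015,0],"dr":[0,0,0]},{"fingers":0.04,"dp":[-0.0305,0.0015,0],"dr":[0,0,0]},{"fingers":0.04,"dp":[-0.018,0.001,0],"dr":[0,0,0]},{"fingers":0.04,"dp":[-0.009,0.001,0],"dr":[0,0,0]},{"fingers":0.04,"dp":[0,0,0],"dr":[0,0,0]},{"fingers":0.04,"dp":[0,0,0],"dr":[0,0,0]}]'

```text
time: 25.92
eef_pos: [0.4509, -0.317, 0.1553]
orientation: [-179.1, -0.4, 82.4]
force: [0.1, 0.2, -2.5]
grip_width: 0.0469
```

```bash
python3 d.py .4565 -.3186 .0348 82.5
```

```text
t 25.93 p [ 0.4509 -0.317   0.1553] rpy [-179.06   -0.35   82.41] F [ 0.1  0.2 -2.5] w 0.0469 j6 -125.5
dp mm [ -1.6   7.8 120.4] dr [-0.9368 -0.3517 -0.0916]
```

Call:
apply_moves --deltas '[{"fingers":0.04,"dp":[-0.001,0.003,0.01],"dr":[-0.5,-0.15,0]},{"fingers":0.04,"dp":[0,0.003,0.02],"dr":[-0.4,-0.15,0]},{"fingers":0.04,"dp":[0,0,0.024],"dr":[0,0,0]},{"fingers":0.04,"dp":[0,0,0.02],"dr":[0,0,0]},{"fingers":0.04,"dp":[0,0,0.012],"dr":[0,0,0]},{"fingers":0.04,"dp":[0,0,0.004],"dr":[0,0,0]},{"fingers":0.04,"dp":[0,0,0],"dr":[0,0,0]}]'

```text
time: 26.8
eef_pos: [0.4587, -0.3146, 0.0615]
orientation: [179.8, -0.0, 82.7]
force: [-0.0, 0.2, -2.1]
grip_width: 0.0467
```

```bash
python3 d.py .4565 -.3186 .0348 82.5
```

```text
t 26.8 p [ 0.4587 -0.3146  0.0615] rpy [ 1.7984e+02 -2.0000e-02  8.2740e+01] F [-0.   0.2 -2.1] w 0.0467 j6 -125.4
dp mm [-4.2 -1.7 26.7] dr [ 0.1582 -0.0206  0.2358]
```

Call:
apply_moves --deltas '[{"fingers":0.04,"dp":[-0.004,-0.0015,0.009],"dr":[0,0,0.2]},{"fingers":0.04,"dp":[0,0,0.007],"dr":[0,0,0]},{"fingers":0.04,"dp":[0,0,0.004],"dr":[0,0,0]},{"fingers":0.04,"dp":[0,0,0.003],"dr":[0,0,0]},{"fingers":0.04,"dp":[0,0,0.002],"dr":[0,0,0]}]'

```text
time: 27.42
eef_pos: [0.4577, -0.32, 0.0367]
orientation: [179.7, 0.1, 82.5]
force: [-0.0, -0.1, -3.2]
grip_width: 0.0468
```

Call:
apply_moves --deltas '[{"fingers":0.04,"dp":[0,0,0.002],"dr":[0,0,0]}]'

```text
time: 27.55
eef_pos: [0.458, -0.3201, 0.0348]
orientation: [179.7, 0.1, 82.5]
force: [3.0, 0.3, 11.6]
grip_width: 0.0466
```

Call:
apply_moves --deltas '[{"fingers":0.04,"dp":[0,0,-0.0005],"dr":[0,0,0]},{"fingers":0.075,"dp":[0,0,0],"dr":[0,0,0]},{"fingers":0.075,"dp":[0,0,0],"dr":[0,0,0]},{"fingers":0.075,"dp":[0,0,0],"dr":[0,0,0]},{"fingers":0.075,"dp":[0,0,-0.01],"dr":[0,0,0]},{"fingers":0.075,"dp":[0,0,-0.025],"dr":[0,0,0]},{"fingers":0.075,"dp":[0,0,-0.03],"dr":[0,0,0]},{"fingers":0.075,"dp":[0,0,-0.03],"dr":[0,0,0]},{"fingers":0.075,"dp":[0,0,-0.03],"dr":[0,0,0]},{"fingers":0.075,"dp":[0,0,-0.01],"dr":[0,0,0]}]'

```text
time: 28.8
eef_pos: [0.4581, -0.3205, 0.1789]
orientation: [179.4, 0.3, 82.5]
force: [-0.2, -0.3, 0.3]
grip_width: 0.0749
```

```bash
python3 d.py .541 -.036 .17 -8.5
python3 - <<'E'
from m import *
for n in("top","scene"):
    c=camera(n);cv2.imwrite(f"pics/{n}3.png",c["frame"][:,:,::-1])
    for nm,bl in lids(c,n,.021).items():
        if bl: d=disc(c,max(bl,key=lambda t:t[1][4])[0],0);print(n,nm,d.round(4))
    print("plane",plane(c,(300,148,375,192) if n=="top" else (294,205,346,262)))
E
```

```text
t 28.8 p [ 0.4581 -0.3205  0.1789] rpy [179.44   0.26  82.51] F [-0.2 -0.3  0.3] w 0.0749 j6 -125.7
dp mm [292.9  45.1   8. ] dr [ 0.644  -0.2368 91.0136]
top red [ 0.468 -0.115]
top blue [ 0.4815 -0.016 ]
top yel [0.4943 0.083 ]
plane (array([ 0.54133298, -0.0360586 ,  0.034     ]), ((0.5413615703582764, -0.03642111271619797), (0.10667076706886292, 0.043226078152656555), 80.80130004882812))
scene red [ 0.4706 -0.1179]
scene blue [ 0.4832 -0.0193]
scene yel [0.4957 0.0791]
plane (array([ 0.5454907 , -0.05291973,  0.034     ]), ((0.5420528054237366, -0.03789165988564491), (0.10984516143798828, 0.0446031279861927), 80.91014862060547))
```

View pics/top3.png

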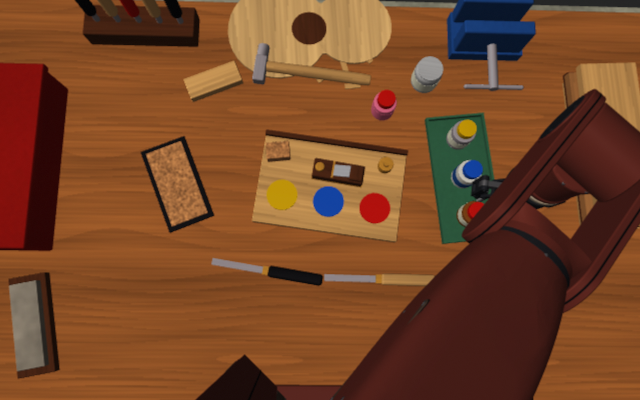

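Call:
apply_moves --deltas '[{"fingers":0.07,"dp":[0.016,0.003,0],"dr":[0.6,-0.2,0]},{"fingers":0.07,"dp":[0.033,0.005,0],"dr":[0,0,0]},{"fingers":0.07,"dp":[0.033,0.005,0],"dr":[0,0,0]},{"fingers":0.07,"dp":[0.033,0.005,0],"dr":[0,0,0]},{"fingers":0.07,"dp":[0.033,0.005,0],"dr":[0,0,0]},{"fingers":0.07,"dp":[0.033,0.005,0],"dr":[0,0,0]},{"fingers":0.07,"dp":[0.033,0.005,0],"dr":[0,0,0]},{"fingers":0.07,"dp":[0.033,0.005,0],"dr":[0,0,0]},{"fingers":0.07,"dp":[0.02,0.003,0],"dr":[0,0,5]},{"fingers":0.07,"dp":[0.008,0.002,0],"dr":[0,0,9]},{"fingers":0.07,"dp":[0,0,0],"dr":[0,0,10]},{"fingers":0.07,"dp":[0,0,0],"dr":[0,0,10]},{"fingers":0.07,"dp":[0,0,0],"dr":[0,0,10]},{"fingers":0.07,"dp":[0,0,0],"dr":[0,0,10]},{"fingers":0.07,"dp":[0,0,0],"dr":[0,0,10]},{"fingers":0.07,"dp":[0,0,0],"dr":[0,0,10]},{"fingers":0.06,"dp":[0,0,0],"dr":[0,0,8]},{"fingers":0.06,"dp":[0,0,0],"dr":[0,0,5]},{"fingers":0.06,"dp":[0,0,0],"dr":[0,0,0]}]'

```text
time: 31.28
eef_pos: [0.5181, -0.0181, 0.1415]
orientation: [-179.8, 3.7, -6.8]
force: [-0.7, 0.4, -0.5]
grip_width: 0.0602
```

```bash
python3 d.py .5415 -.037 .12 -9
```

```text
t 31.27 p [ 0.5181 -0.0181  0.1415] rpy [-179.78    3.72   -6.81] F [-0.7  0.4 -0.5] w 0.0602 j6 -3.9
dp mm [26.8 16.1 19.8] dr [-0.1503  3.7199  2.1809]
```

Call:
apply_moves --deltas '[{"fingers":0.06,"dp":[0.009,0.005,0.003],"dr":[0,1.9,1.1]},{"fingers":0.06,"dp":[0.009,0.005,0.003],"dr":[0,1.8,1.1]},{"fingers":0.06,"dp":[0.006,0.004,0.003],"dr":[0,0,0]},{"fingers":0.06,"dp":[0,0,0],"dr":[0,0,0]},{"fingers":0.06,"dp":[0,0,0],"dr":[0,0,0]}]'

```text
time: 31.9
eef_pos: [0.5374, -0.0325, 0.1273]
orientation: [-179.8, 0.4, -8.5]
force: [0.1, 0.8, 0.3]
grip_width: 0.0603
```

```bash
python3 d.py .5415 -.037 .10 -9; python3 -c "
from h import *
c=camera('wrist');cv2.imwrite('pics/w4.png',c['frame'][:,:,::-1])
P=lambda z:[[.5415+a*np.cos(np.radians(81))-b*np.sin(np.radians(81)),-.037+a*np.sin(np.radians(81))+b*np.cos(np.radians(81)),z] for a in(-.055,.055) for b in(-.02,.02)]
print(proj(c,P(.05)).round().tolist())"
```

```text
t 31.9 p [ 0.5374 -0.0325  0.1273] rpy [-179.81    0.43   -8.52] F [0.1 0.8 0.3] w 0.0603 j6 -3.5
dp mm [ 4.9  3.9 27.3] dr [-0.1852  0.4284  0.481 ]
[[352.0, 274.0], [299.0, 274.0], [358.0, 128.0], [298.0, 128.0]]
```

View pics/w4.png

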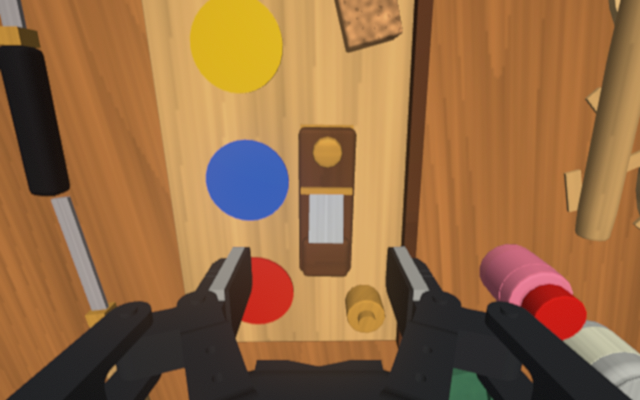

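Call:
apply_moves --deltas '[{"fingers":0.06,"dp":[0.004,0.0035,0.008],"dr":[-0.2,0.4,0.4]},{"fingers":0.06,"dp":[0,0,0.016],"dr":[0,0,0]},{"fingers":0.06,"dp":[0,0,0.014],"dr":[0,0,0]},{"fingers":0.06,"dp":[0,0,0.005],"dr":[0,0,0]},{"fingers":0.06,"dp":[0,0,0],"dr":[0,0,0]},{"fingers":0.06,"dp":[0,0,0],"dr":[0,0,0]}]'

```text
time: 32.7
eef_pos: [0.5402, -0.0365, 0.0803]
orientation: [180.0, 0.1, -8.9]
force: [0.6, 0.6, 0.8]
grip_width: 0.0601
```

```bash
python3 d.py .5415 -.037 .032 -9
```

```text
t 32.7 p [ 0.5402 -0.0365  0.0803] rpy [ 1.7998e+02  1.1000e-01 -8.9200e+00] F [0.6 0.6 0.8] w 0.0601 j6 -3.3
dp mm [ 1.5  0.3 48.3] dr [0.0213 0.1097 0.0794]
```

Call:
apply_moves --deltas '[{"fingers":0.06,"dp":[0.001,0,0.014],"dr":[0,0.1,0]},{"fingers":0.06,"dp":[0,0,0.014],"dr":[0,0,0]},{"fingers":0.06,"dp":[0,0,0.01],"dr":[0,0,0]},{"fingers":0.06,"dp":[0,0,0.003],"dr":[0,0,0]},{"fingers":0.06,"dp":[0,0,0],"dr":[0,0,0]},{"fingers":0.06,"dp":[0,0,0],"dr":[0,0,0]}]'

```text
time: 33.45
eef_pos: [0.5415, -0.0367, 0.0368]
orientation: [180.0, -0.0, -8.9]
force: [-0.4, -0.1, -0.2]
grip_width: 0.0596
```

```bash
python3 d.py .5415 -.037 .032 -9
```

```text
t 33.45 p [ 0.5415 -0.0367  0.0368] rpy [ 1.7998e+02 -4.0000e-02 -8.9200e+00] F [-0.4 -0.1 -0.2] w 0.0596 j6 -3.3
dp mm [0.  0.3 4.8] dr [ 0.0228 -0.0359  0.081 ]
```

Call:
apply_moves --deltas '[{"fingers":0.06,"dp":[0,0,0.004],"dr":[0,0,0]},{"fingers":0.03,"dp":[0,0,0],"dr":[0,0,0]},{"fingers":0.03,"dp":[0,0,0],"dr":[0,0,0]},{"fingers":0.03,"dp":[0,0,0],"dr":[0,0,0]},{"fingers":0.03,"dp":[0,0,0],"dr":[0,0,0]},{"fingers":0.03,"dp":[0,0,0],"dr":[0,0,0]}]'

```text
time: 34.2
eef_pos: [0.5433, -0.0371, 0.0366]
orientation: [180.0, -0.2, -8.9]
force: [-1.6, -0.2, 0.6]
grip_width: 0.0301
```

Call:
apply_moves --deltas '[{"fingers":0.03,"dp":[0,0,-0.008],"dr":[0,0,0]},{"fingers":0.03,"dp":[0,0,-0.015],"dr":[0,0,0]},{"fingers":0.03,"dp":[0,0,-0.02],"dr":[0,0,0]},{"fingers":0.03,"dp":[0,0,-0.02],"dr":[0,0,0]},{"fingers":0.03,"dp":[0,0,-0.02],"dr":[0,0,0]},{"fingers":0.03,"dp":[0,0,-0.01],"dr":[0,0,0]},{"fingers":0.03,"dp":[0,0,0],"dr":[0,0,0]}]'

```text
time: 35.08
eef_pos: [0.544, -0.0372, 0.1366]
orientation: [179.9, -0.4, -8.9]
force: [-0.6, 0.3, 0.3]
grip_width: 0.0296
```

```bash
python3 d.py .5176 .3098 .12 -67.35
python3 - <<'E'
from h import *
# second look at the rest: scene view, black outline
c=camera("scene");f=c["frame"];m=np.zeros(f.shape[:2],bool);m[105:165,345:450]=f[105:165,345:450].max(2)<50
b=max(blobs(m),key=lambda t:t[1][4])[0];p=cv2.findContours(b.astype(np.uint8),0,1)[0][0]
print(cv2.minAreaRect(ray(c,p[:,0],.006)[:,:2].astype(np.float32)))
for n,roi in(("top",(130,125,225,240)),("scene",(345,105,450,165))):
    c=camera(n);H=hsv(c["frame"]);x0,y0,x1,y1=roi
    f=c["frame"];d=np.zeros(f.shape[:2],np.uint8);d[y0:y1,x0:x1]=f[y0:y1,x0:x1].max(2)<45
    b=max(blobs(d),key=lambda t:t[1][4])[0].astype(np.uint8)
    cs,hi=cv2.findContours(b,cv2.RETR_CCOMP,1)
    inner=max([k for k,h in zip(cs,hi[0]) if h[3]>=0],key=cv2.contourArea)
    print(n,"cork",cv2.minAreaRect(ray(c,inner[:,0],.010)[:,:2].astype(np.float32)))
E
```

```text
t 35.08 p [ 0.544  -0.0372  0.1366] rpy [179.95  -0.44  -8.91] F [-0.6  0.3  0.3] w 0.0296 j6 -3.3
dp mm [ -80.  -338.7   15.7] dr [-0.1779 -0.4295 58.4424]
((0.5204111337661743, 0.3041492700576782), (0.186401829123497, 0.09952320158481598), 22.683950424194336)
top cork ((0.5179635286331177, 0.31045517325401306), (0.1778583824634552, 0.08754966408014297), 22.695762634277344)Traceback (most recent call last):
  File "<stdin>", line 11, in <module>
ValueError: max() iterable argument is empty
```

```bash
python3 -c "
from h import *
c=camera('wrist');cv2.imwrite('pics/w5.png',c['frame'][:,:,::-1])"
```

```text
(no output)
```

View pics/w5.png

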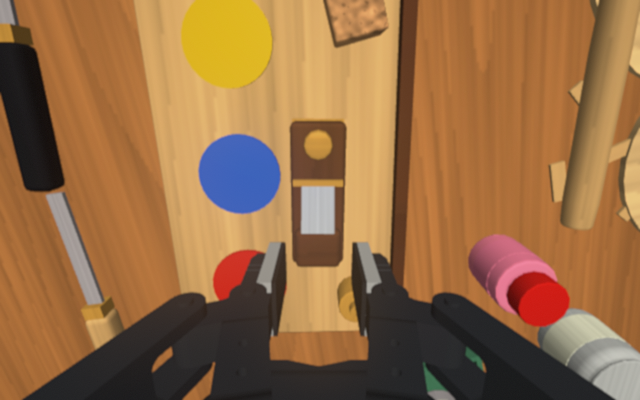

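Run:
```python
from m import *
from scipy.spatial.transform import Rotation as Ro
c=camera("wrist");s=state();p=np.array(s["eef_pos"]);R=Ro.from_euler("xyz",s["orientation"],degrees=True)
o=-c["R"].T@c["t"];print("cam in tool",R.inv().apply(o-p).round(4),"f",c["intrinsics"][0][0])
# ray through tip pixels meets the tool plane y=0..: tool coordinates
for px in([284,243],[352,243],[270,243],[366,243]):
    d=c["R"].T@np.linalg.inv(c["intrinsics"])@[*px,1]; dt=R.inv().apply(d);ot=R.inv().apply(o-p)
    for y in(-.011,0,.011): print(px,y,(ot+dt*((y-ot[1])/dt[1])).round(4))
P=lambda z:[[.5415+a*np.cos(np.radians(81))-b*np.sin(np.radians(81)),-.037+a*np.sin(np.radians(81))+b*np.cos(np.radians(81)),z] for a in(-.055,.055) for b in(-.02,.02)]
print(proj(c,P(.05)).round().tolist())
c=camera("top");print(plane(c,(300,148,375,192)))
```

```text
cam in tool [-0.0006 -0.0737 -0.1567] f 342.61185755852955
[284, 243] -0.011 [-0.0156 -0.011  -0.0196]
[284, 243] 0 [-0.0182  0.      0.0045]
[284, 243] 0.011 [-0.0208  0.011   0.0286]
[352, 243] -0.011 [ 0.0141 -0.011  -0.0196]
[352, 243] 0 [0.0166 0.     0.0045]
[352, 243] 0.011 [0.0192 0.011  0.0285]
[270, 243] -0.011 [-0.0217 -0.011  -0.0196]
[270, 243] 0 [-0.0254  0.      0.0045]
[270, 243] 0.011 [-0.0291  0.011   0.0286]
[366, 243] -0.011 [ 0.0202 -0.011  -0.0196]
[366, 243] 0 [0.0238 0.     0.0045]
[366, 243] 0.011 [0.0275 0.011  0.0285]
[[343.0, 265.0], [292.0, 265.0], [346.0, 122.0], [288.0, 121.0]]
(array([ 0.5705506 , -0.05443895,  0.034     ]), ((0.564244270324707, -0.06352446973323822), (0.06141567602753639, 0.10097299516201019), 1.0573012828826904))
```

Call:
apply_moves --deltas '[{"fingers":0.06,"dp":[-0.0025,0,0.01],"dr":[-0.1,-0.4,0]},{"fingers":0.06,"dp":[0,0,0.02],"dr":[0,0,0]},{"fingers":0.06,"dp":[0,0,0.024],"dr":[0,0,0]},{"fingers":0.06,"dp":[0,0,0.02],"dr":[0,0,0]},{"fingers":0.06,"dp":[0,0,0.014],"dr":[0,0,0]},{"fingers":0.06,"dp":[0,0,0.008],"dr":[0,0,0]},{"fingers":0.06,"dp":[0,0,0],"dr":[0,0,0]},{"fingers":0.06,"dp":[0,0,0],"dr":[0,0,0]}]'

```text
time: 36.38
eef_pos: [0.537, -0.0361, 0.0308]
orientation: [179.9, 0.6, -8.9]
force: [1.1, 0.2, 0.0]
grip_width: 0.0598
```

```bash
python3 d.py .5415 -.037 .025 -9; python3 -c "
from h import *
c=camera('wrist');cv2.imwrite('pics/w6.png',c['frame'][:,:,::-1])"
```

```text
t 36.38 p [ 0.537  -0.0361  0.0308] rpy [179.86   0.56  -8.91] F [1.1 0.2 0. ] w 0.0598 j6 -3.1
dp mm [4.6 0.2 5.7] dr [0.1441 0.5616 0.0938]
```

View pics/w6.png

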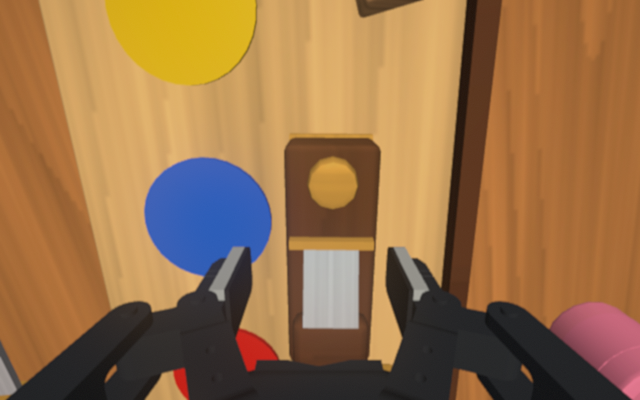

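Call:
apply_moves --deltas '[{"fingers":0.06,"dp":[0.004,0,0.007],"dr":[0.1,0.5,0]},{"fingers":0.06,"dp":[0,0,0.006],"dr":[0,0,0]},{"fingers":0.06,"dp":[0,0,0.004],"dr":[0,0,0]}]'

```text
time: 36.8
eef_pos: [0.5427, -0.0371, 0.0144]
orientation: [180.0, -0.2, -8.9]
force: [-0.6, 0.2, -0.7]
grip_width: 0.06
```

```bash
python3 d.py .5415 -.037 .003 -9
```

```text
t 36.8 p [ 0.5427 -0.0371  0.0144] rpy [ 1.7995e+02 -1.7000e-01 -8.9100e+00] F [-0.6  0.2 -0.7] w 0.06 j6 -3.3
dp mm [-1.2  0.1 11.4] dr [ 0.0481 -0.1713  0.0916]
```

Call:
apply_moves --deltas '[{"fingers":0.06,"dp":[-0.001,0,0.004],"dr":[0,0,0]},{"fingers":0.06,"dp":[0,0,0.003],"dr":[0,0,0]},{"fingers":0.06,"dp":[0,0,0.002],"dr":[0,0,0]}]'

```text
time: 37.17
eef_pos: [0.5413, -0.0369, 0.0043]
orientation: [180.0, -0.1, -8.9]
force: [0.5, -0.6, -0.1]
grip_width: 0.0602
```

```bash
python3 d.py .5415 -.037 .003 -9;python3 -c "
from h import *
c=camera('wrist');cv2.imwrite('pics/w7.png',c['frame'][:,:,::-1])"
```

```text
t 37.17 p [ 0.5413 -0.0369  0.0043] rpy [ 1.7995e+02 -1.3000e-01 -8.9100e+00] F [ 0.5 -0.6 -0.1] w 0.0602 j6 -3.3
dp mm [0.3 0.1 1.3] dr [ 0.0465 -0.1256  0.092 ]
```

View pics/w7.png

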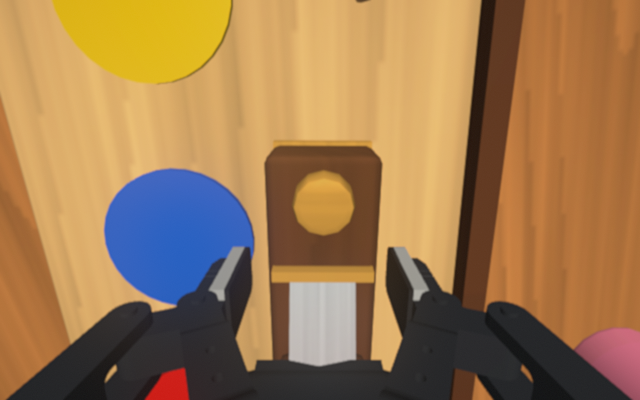

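Call:
apply_moves --deltas '[{"fingers":0.03,"dp":[0,0,0],"dr":[0,0,0]},{"fingers":0.03,"dp":[0,0,0],"dr":[0,0,0]},{"fingers":0.03,"dp":[0,0,0],"dr":[0,0,0]},{"fingers":0.03,"dp":[0,0,0],"dr":[0,0,0]},{"fingers":0.03,"dp":[0,0,0],"dr":[0,0,0]}]'

```text
time: 37.85
eef_pos: [0.5415, -0.0369, 0.0045]
orientation: [180.0, -0.2, -8.9]
force: [1.0, -0.2, -0.2]
grip_width: 0.0389
```

Call:
apply_moves --deltas '[{"fingers":0.03,"dp":[0,0,-0.008],"dr":[0,0,0]},{"fingers":0.03,"dp":[0,0,-0.015],"dr":[0,0,0]},{"fingers":0.03,"dp":[0,0,-0.02],"dr":[0,0,0]},{"fingers":0.03,"dp":[0,0,-0.02],"dr":[0,0,0]},{"fingers":0.03,"dp":[0,0,-0.02],"dr":[0,0,0]},{"fingers":0.03,"dp":[0,0,-0.01],"dr":[0,0,0]},{"fingers":0.03,"dp":[0,0,0],"dr":[0,0,0]}]'

```text
time: 38.72
eef_pos: [0.5397, -0.0364, 0.103]
orientation: [180.0, -0.0, -8.9]
force: [-0.3, -0.5, -3.2]
grip_width: 0.039
```

```bash
python3 d.py .5185 .3085 .11 -67.33
```

```text
t 38.73 p [ 0.5397 -0.0364  0.103 ] rpy [ 1.7996e+02 -3.0000e-02 -8.9000e+00] F [-0.3 -0.5 -3.2] w 0.039 j6 -3.3
dp mm [ -74.3 -337.5   -7.2] dr [ 2.17000e-02 -4.74000e-02  5.84292e+01]
```

Call:
apply_moves --deltas '[{"fingers":0.03,"dp":[-0.0035,-0.015,-0.002],"dr":[0,0,0]},{"fingers":0.03,"dp":[-0.0069,-0.031,-0.002],"dr":[0,0,0]},{"fingers":0.03,"dp":[-0.0069,-0.031,-0.002],"dr":[0,0,0]},{"fingers":0.03,"dp":[-0.0069,-0.031,-0.001],"dr":[0,0,0]},{"fingers":0.03,"dp":[-0.0069,-0.031,-0.001],"dr":[0,0,0]},{"fingers":0.03,"dp":[-0.0069,-0.031,-0.001],"dr":[0,0,0]},{"fingers":0.03,"dp":[-0.0069,-0.031,-0.001],"dr":[0,0,0]},{"fingers":0.03,"dp":[-0.0069,-0.031,-0.001],"dr":[0,0,0]},{"fingers":0.03,"dp":[-0.0069,-0.031,-0.001],"dr":[0,0,0]},{"fingers":0.03,"dp":[-0.0069,-0.031,-0.001],"dr":[0,0,0]},{"fingers":0.03,"dp":[-0.004,-0.018,0],"dr":[0,0,4]},{"fingers":0.03,"dp":[-0.002,-0.009,0],"dr":[0,0,8]},{"fingers":0.03,"dp":[0,0,-0.002],"dr":[0,0,10]},{"fingers":0.03,"dp":[0,0,-0.002],"dr":[0,0,10]},{"fingers":0.03,"dp":[0,0,-0.002],"dr":[0,0,9]},{"fingers":0.03,"dp":[0,0,-0.002],"dr":[0,0,8]},{"fingers":0.03,"dp":[0,0,0],"dr":[0,0,4]},{"fingers":0.03,"dp":[0,0,0],"dr":[0,0,0]},{"fingers":0.03,"dp":[0,0,0],"dr":[0,0,0]}]'

```text
time: 41.1
eef_pos: [0.495, 0.3162, 0.1044]
orientation: [177.9, 0.7, -63.2]
force: [0.3, -0.5, -3.7]
grip_width: 0.0392
```

```bash
python3 d.py .5185 .3085 .11 -67.33
```

```text
t 41.1 p [0.495  0.3162 0.1044] rpy [177.94   0.69 -63.17] F [ 0.3 -0.5 -3.7] w 0.0392 j6 87.4
dp mm [ 17.4 -17.2  -6.5] dr [2.0854 0.6184 4.1734]
```

Call:
apply_moves --deltas '[{"fingers":0.03,"dp":[0.008,-0.008,0],"dr":[1,0.3,2]},{"fingers":0.03,"dp":[0.008,-0.008,0],"dr":[1,0.3,2]},{"fingers":0.03,"dp":[0,0,0],"dr":[0,0,0]},{"fingers":0.03,"dp":[0,0,0],"dr":[0,0,0]}]'

```text
time: 41.6
eef_pos: [0.5179, 0.3081, 0.1034]
orientation: [-180.0, -0.0, -67.4]
force: [0.4, 0.0, -2.7]
grip_width: 0.0391
```

```bash
python3 d.py .5185 .3085 .05 -67.33;python3 - <<'E'
from h import *
c=camera('wrist');cv2.imwrite('pics/w8.png',c['frame'][:,:,::-1])
th=np.radians(22.67);u=np.array([np.cos(th),np.sin(th)]);v=np.array([-u[1],u[0]])
for ctr in([.5185,.3085],[.5176,.3100]): print(proj(c,[[*(np.array(ctr)+a*u+b*v),.010] for a,b in((-.085,-.04),(-.085,.04),(.085,.04),(.085,-.04))]).round().tolist())
E
```

```text
t 41.6 p [0.5179 0.3081 0.1034] rpy [-1.7997e+02 -3.0000e-02 -6.7380e+01] F [ 0.4  0.  -2.7] w 0.0391 j6 90.7
dp mm [-0.1 -0.7 53.4] dr [-0.0326 -0.0276 -0.0527]
[[367.0, 291.0], [271.0, 291.0], [261.0, 74.0], [377.0, 74.0]]
[[365.0, 291.0], [269.0, 291.0], [258.0, 74.0], [374.0, 74.0]]
```

View pics/w8.png

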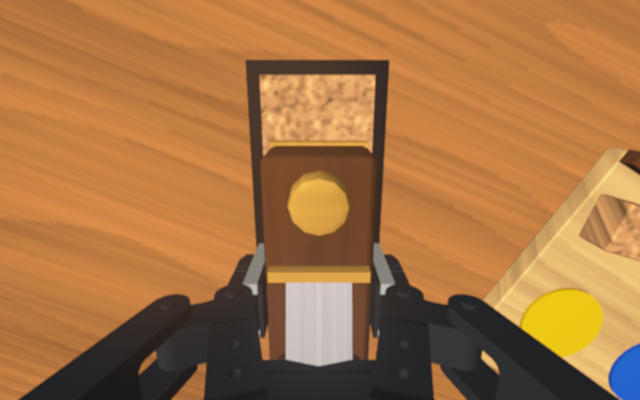

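Call:
apply_moves --deltas '[{"fingers":0.03,"dp":[0,-0.0005,0.01],"dr":[0,0,0]},{"fingers":0.03,"dp":[0,0,0.018],"dr":[0,0,0]},{"fingers":0.03,"dp":[0,0,0.02],"dr":[0,0,0]},{"fingers":0.03,"dp":[0,0,0.018],"dr":[0,0,0]},{"fingers":0.03,"dp":[0,0,0.01],"dr":[0,0,0]},{"fingers":0.03,"dp":[0,0,0.004],"dr":[0,0,0]},{"fingers":0.03,"dp":[0,0,0],"dr":[0,0,0]}]'

```text
time: 42.52
eef_pos: [0.5165, 0.3078, 0.0154]
orientation: [179.8, -0.0, -67.3]
force: [-0.4, -0.1, -2.7]
grip_width: 0.0394
```

```bash
python3 d.py .5182 .3092 -.0035 -67.33
```

```text
t 42.52 p [0.5165 0.3078 0.0154] rpy [ 1.798e+02 -3.000e-02 -6.734e+01] F [-0.4 -0.1 -2.7] w 0.0394 j6 90.7
dp mm [-0.6 -2.2 18.9] dr [ 0.2025 -0.0263 -0.0141]
```

Call:
apply_moves --deltas '[{"fingers":0.03,"dp":[-0.0005,-0.002,0.006],"dr":[0.1,0,0]},{"fingers":0.03,"dp":[0,0,0.004],"dr":[0,0,0]},{"fingers":0.03,"dp":[0,0,0.003],"dr":[0,0,0]},{"fingers":0.03,"dp":[0,0,0.002],"dr":[0,0,0]},{"fingers":0.03,"dp":[0,0,0.001],"dr":[0,0,0]}]'

```text
time: 43.15
eef_pos: [0.5199, 0.3099, 0.0005]
orientation: [-179.9, -0.0, -67.3]
force: [-0.6, -0.4, -2.8]
grip_width: 0.039
```

```bash
python3 d.py .5182 .3092 -.0035 -67.33
```

```text
t 43.15 p [5.199e-01 3.099e-01 5.000e-04] rpy [-1.7987e+02 -2.0000e-02 -6.7340e+01] F [-0.6 -0.4 -2.8] w 0.039 j6 90.7
dp mm [-0.1  1.9  4. ] dr [-0.1298 -0.022  -0.0119]
```

Call:
apply_moves --deltas '[{"fingers":0.03,"dp":[0,0.0015,0.002],"dr":[-0.1,0,0]},{"fingers":0.03,"dp":[0,0,0.002],"dr":[0,0,0]}]'

```text
time: 43.4
eef_pos: [0.5186, 0.3093, -0.0035]
orientation: [-180.0, -0.0, -67.3]
force: [0.2, 0.6, 3.3]
grip_width: 0.039
```

Call:
apply_moves --deltas '[{"fingers":0.03,"dp":[0,0,0.0015],"dr":[0,0,0]}]'

```text
time: 43.52
eef_pos: [0.5186, 0.3093, -0.0036]
orientation: [-180.0, -0.0, -67.3]
force: [-8.4, -3.4, 18.1]
grip_width: 0.0393
```

Call:
apply_moves --deltas '[{"fingers":0.03,"dp":[0,0,-0.0005],"dr":[0,0,0]},{"fingers":0.06,"dp":[0,0,0],"dr":[0,0,0]},{"fingers":0.06,"dp":[0,0,0],"dr":[0,0,0]},{"fingers":0.06,"dp":[0,0,0],"dr":[0,0,0]},{"fingers":0.06,"dp":[0,0,-0.008],"dr":[0,0,0]},{"fingers":0.06,"dp":[0,0,-0.02],"dr":[0,0,0]},{"fingers":0.075,"dp":[0,0,-0.03],"dr":[0,0,0]},{"fingers":0.075,"dp":[0,0,-0.03],"dr":[0,0,0]},{"fingers":0.075,"dp":[0,0,-0.03],"dr":[0,0,0]},{"fingers":0.075,"dp":[0,0,-0.03],"dr":[0,0,0]},{"fingers":0.075,"dp":[0,0,-0.01],"dr":[0,0,0]}]'

```text
time: 44.9
eef_pos: [0.5206, 0.3103, 0.1691]
orientation: [-179.5, -0.0, -67.3]
force: [-0.2, 0.2, 1.3]
grip_width: 0.0751
```

```bash
python3 d.py .458 -.32 .17 -67.33;python3 - <<'E'
from m import *
c=camera('wrist');cv2.imwrite('pics/w9.png',c['frame'][:,:,::-1])
s=state();print(np.round(s["joints"],1))
c=camera("top")
# jars on the tray, from the top view
H=hsv(c["frame"]);k=np.zeros(H.shape[:2],bool);k[105:250,420:505]=1
for nm,(a,b,sa,v,h) in C.items():
    for m,st,ce in blobs(hue(H,a,b,sa,v)&k,80): print(nm,st.tolist(),ray(c,ce,.005+h-.009)[0].round(4))
E
```

```text
t 44.9 p [0.5206 0.3103 0.1691] rpy [-1.7948e+02 -2.0000e-02 -6.7330e+01] F [-0.2  0.2  1.3] w 0.0751 j6 90.7
dp mm [557.5 300.7  -3.5] dr [-0.5229 -0.0226 -0.0011]
[23.4 11.8 93.7 -0.  74.  90.7]
red [468, 202, 19, 19, 289] [ 0.4563 -0.3187  0.072 ]
blue [463, 160, 20, 19, 285] [ 0.5418 -0.31    0.08  ]
yel [457, 119, 20, 18, 272] [ 0.6302 -0.3023  0.076 ]
```

View pics/w9.png

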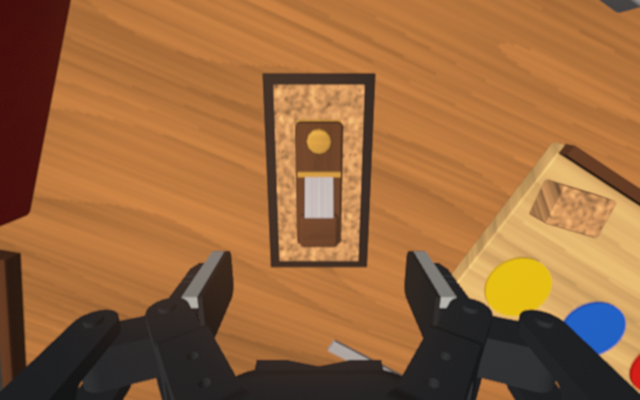

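Call:
apply_moves --deltas '[{"fingers":0.075,"dp":[0,0,-0.002],"dr":[-0.3,0,8]},{"fingers":0.075,"dp":[0,0,-0.002],"dr":[0,0,10]},{"fingers":0.075,"dp":[0,0,-0.002],"dr":[0,0,9]},{"fingers":0.075,"dp":[0.022,-0.001,-0.001],"dr":[0,0,0]},{"fingers":0.075,"dp":[0.045,-0.0014,-0.001],"dr":[0,0,0]},{"fingers":0.075,"dp":[0.045,-0.0014,-0.001],"dr":[0,0,0]},{"fingers":0.075,"dp":[0.045,-0.0014,-0.001],"dr":[0,0,0]},{"fingers":0.075,"dp":[0.045,-0.0014,-0.001],"dr":[0,0,0]},{"fingers":0.075,"dp":[0.045,-0.0014,-0.001],"dr":[0,0,0]},{"fingers":0.075,"dp":[0.045,-0.0014,-0.001],"dr":[0,0,0]},{"fingers":0.075,"dp":[0.045,-0.0014,-0.001],"dr":[0,0,0]},{"fingers":0.075,"dp":[0.045,-0.0014,-0.001],"dr":[0,0,0]},{"fingers":0.075,"dp":[0.045,-0.0014,-0.001],"dr":[0,0,0]},{"fingers":0.075,"dp":[0.045,-0.0014,-0.001],"dr":[0,0,0]},{"fingers":0.075,"dp":[0.045,-0.0014,-0.001],"dr":[0,0,0]},{"fingers":0.075,"dp":[0.028,-0.001,0],"dr":[0,0,0]},{"fingers":0.075,"dp":[0.014,0,0],"dr":[0,0,0]},{"fingers":0.075,"dp":[0,0,0],"dr":[0,0,0]}]'

```text
time: 47.25
eef_pos: [0.4737, -0.2771, 0.1666]
orientation: [178.1, -0.2, -93.0]
force: [0.2, 0.4, -0.3]
grip_width: 0.075
```

```bash
python3 d.py .4568 -.3192 .12 -97.5
```

```text
t 47.25 p [ 0.4737 -0.2771  0.1666] rpy [178.14  -0.21 -93.02] F [ 0.2  0.4 -0.3] w 0.075 j6 55.6
dp mm [42.8 13.1 47.2] dr [ 1.8523 -0.28    4.4745]
```

Call:
apply_moves --deltas '[{"fingers":0.075,"dp":[0.02,0.006,0.004],"dr":[0.9,-0.1,2.2]},{"fingers":0.075,"dp":[0.018,0.006,0.01],"dr":[0.9,-0.1,2.2]},{"fingers":0.075,"dp":[0,0,0.012],"dr":[0,0,0]},{"fingers":0.075,"dp":[0,0,0.01],"dr":[0,0,0]},{"fingers":0.075,"dp":[0,0,0],"dr":[0,0,0]},{"fingers":0.075,"dp":[0,0,0],"dr":[0,0,0]}]'

```text
time: 48.0
eef_pos: [0.459, -0.3078, 0.1281]
orientation: [179.8, 0.2, -96.9]
force: [0.0, -1.0, -0.4]
grip_width: 0.075
```

```bash
python3 d.py .4568 -.3192 .026 -97.5
```

```text
t 48.0 p [ 0.459  -0.3078  0.1281] rpy [ 1.7984e+02  1.6000e-01 -9.6920e+01] F [ 0.  -1.  -0.4] w 0.075 j6 54.9
dp mm [ 11.9   0.5 102.1] dr [0.1595 0.1589 0.5761]
```

Call:
apply_moves --deltas '[{"fingers":0.075,"dp":[0.01,0.0005,0.01],"dr":[0.1,0.1,0.5]},{"fingers":0.075,"dp":[0,0,0.02],"dr":[0,0,0]},{"fingers":0.075,"dp":[0,0,0.02],"dr":[0,0,0]},{"fingers":0.075,"dp":[0,0,0.016],"dr":[0,0,0]},{"fingers":0.075,"dp":[0,0,0.008],"dr":[0,0,0]},{"fingers":0.075,"dp":[0,0,0],"dr":[0,0,0]},{"fingers":0.075,"dp":[0,0,0],"dr":[0,0,0]}]'

```text
time: 48.88
eef_pos: [0.4586, -0.3208, 0.0523]
orientation: [-179.9, -0.1, -97.4]
force: [-0.0, -0.6, -0.7]
grip_width: 0.0752
```

```bash
python3 d.py .4568 -.3192 .026 -97.5
```

```text
t 48.88 p [ 0.4586 -0.3208  0.0523] rpy [-1.7986e+02 -1.4000e-01 -9.7450e+01] F [-0.  -0.6 -0.7] w 0.0752 j6 54.4
dp mm [-1.4  2.1 26.3] dr [-0.142  -0.138   0.0548]
```

Call:
apply_moves --deltas '[{"fingers":0.075,"dp":[-0.001,0.002,0.01],"dr":[-0.1,-0.1,0]},{"fingers":0.075,"dp":[0,0,0.009],"dr":[0,0,0]},{"fingers":0.075,"dp":[0,0,0.005],"dr":[0,0,0]},{"fingers":0.06,"dp":[0,0,0],"dr":[0,0,0]},{"fingers":0.04,"dp":[0,0,0],"dr":[0,0,0]},{"fingers":0.04,"dp":[0,0,0],"dr":[0,0,0]},{"fingers":0.04,"dp":[0,0,0],"dr":[0,0,0]},{"fingers":0.04,"dp":[0,0,0],"dr":[0,0,0]}]'

```text
time: 49.88
eef_pos: [0.4577, -0.3202, 0.0283]
orientation: [-179.8, -0.1, -97.4]
force: [0.6, 0.5, -1.2]
grip_width: 0.0477
```

```bash
python3 d.py .4568 -.3192 .026 -97.5
```

```text
t 49.88 p [ 0.4577 -0.3202  0.0283] rpy [-1.7984e+02 -1.2000e-01 -9.7430e+01] F [ 0.6  0.5 -1.2] w 0.0477 j6 54.4
dp mm [-0.9  1.   2.3] dr [-0.1623 -0.1216  0.0698]
```

Call:
apply_moves --deltas '[{"fingers":0.04,"dp":[0,0,-0.008],"dr":[0,0,0]},{"fingers":0.04,"dp":[0,0,-0.015],"dr":[0,0,0]},{"fingers":0.04,"dp":[0,0,-0.02],"dr":[0,0,0]},{"fingers":0.04,"dp":[0,0,-0.02],"dr":[0,0,0]},{"fingers":0.04,"dp":[0,0,-0.02],"dr":[0,0,0]},{"fingers":0.04,"dp":[0,0,-0.008],"dr":[0,0,0]},{"fingers":0.04,"dp":[0,0,0],"dr":[0,0,0]}]'

```text
time: 50.75
eef_pos: [0.4571, -0.3196, 0.1257]
orientation: [-179.8, -0.1, -97.4]
force: [-0.4, -0.0, -2.8]
grip_width: 0.0478
```

```bash
python3 d.py .4697 -.1162 .12 -97.5
```

```text
t 50.75 p [ 0.4571 -0.3196  0.1257] rpy [-1.7983e+02 -1.3000e-01 -9.7420e+01] F [-0.4 -0.  -2.8] w 0.0478 j6 54.4
dp mm [-203.4   13.8    5.2] dr [-0.1715 -0.131   0.0771]
```

Call:
apply_moves --deltas '[{"fingers":0.04,"dp":[-0.015,0.001,0],"dr":[-0.1,0,0]},{"fingers":0.04,"dp":[-0.0305,0.002,0],"dr":[0,0,0]},{"fingers":0.04,"dp":[-0.0305,0.002,0],"dr":[0,0,0]},{"fingers":0.04,"dp":[-0.0305,0.002,0],"dr":[0,0,0]},{"fingers":0.04,"dp":[-0.0305,0.002,0],"dr":[0,0,0]},{"fingers":0.04,"dp":[-0.0305,0.002,0],"dr":[0,0,0]},{"fingers":0.04,"dp":[-0.018,0.001,0],"dr":[0,0,0]},{"fingers":0.04,"dp":[-0.009,0.001,0],"dr":[0,0,0]},{"fingers":0.04,"dp":[0,0,0],"dr":[0,0,0]},{"fingers":0.04,"dp":[0,0,0],"dr":[0,0,0]}]'

```text
time: 52.0
eef_pos: [0.4627, -0.1097, 0.1168]
orientation: [179.2, 0.3, -97.4]
force: [-0.0, 0.0, -3.7]
grip_width: 0.0475
```

```bash
python3 d.py .4697 -.1162 .0443 -97.5
```

```text
t 52.0 p [ 0.4627 -0.1097  0.1168] rpy [179.18   0.34 -97.37] F [-0.   0.  -3.7] w 0.0475 j6 74.4
dp mm [ 6.  -8.8 72.3] dr [0.8236 0.3391 0.1289]
```

Call:
apply_moves --deltas '[{"fingers":0.04,"dp":[0.005,-0.007,0.006],"dr":[0.8,0.3,0.1]},{"fingers":0.04,"dp":[0,0,0.012],"dr":[0,0,0]},{"fingers":0.04,"dp":[0,0,0.014],"dr":[0,0,0]},{"fingers":0.04,"dp":[0,0,0.01],"dr":[0,0,0]},{"fingers":0.04,"dp":[0,0,0.003],"dr":[0,0,0]},{"fingers":0.04,"dp":[0,0,0],"dr":[0,0,0]},{"fingers":0.04,"dp":[0,0,0],"dr":[0,0,0]}]'

```text
time: 52.88
eef_pos: [0.4686, -0.1175, 0.0674]
orientation: [179.9, 0.0, -97.6]
force: [-0.9, 0.5, -2.9]
grip_width: 0.0477
```

```bash
python3 d.py .4697 -.1162 .0443 -97.5
```

```text
t 52.88 p [ 0.4686 -0.1175  0.0674] rpy [ 1.7992e+02  3.0000e-02 -9.7650e+01] F [-0.9  0.5 -2.9] w 0.0477 j6 74.2
dp mm [-1.4 -0.9 23.1] dr [ 0.0776  0.0297 -0.1467]
```

Call:
apply_moves --deltas '[{"fingers":0.04,"dp":[-0.0012,-0.0008,0.008],"dr":[0,0,-0.1]},{"fingers":0.04,"dp":[0,0,0.006],"dr":[0,0,0]},{"fingers":0.04,"dp":[0,0,0.004],"dr":[0,0,0]},{"fingers":0.04,"dp":[0,0,0.002],"dr":[0,0,0]},{"fingers":0.04,"dp":[0,0,0.001],"dr":[0,0,0]}]'

```text
time: 53.5
eef_pos: [0.4702, -0.1164, 0.0456]
orientation: [-180.0, 0.0, -97.5]
force: [-0.7, 0.1, -3.0]
grip_width: 0.0477
```

```bash
python3 d.py .4697 -.1162 .0443 -97.5
```

```text
t 53.5 p [ 0.4702 -0.1164  0.0456] rpy [-1.7999e+02  1.0000e-02 -9.7520e+01] F [-0.7  0.1 -3. ] w 0.0477 j6 74.3
dp mm [-0.1  0.5  1.3] dr [-0.0057  0.007  -0.0196]
```

Call:
apply_moves --deltas '[{"fingers":0.04,"dp":[0,0.0005,0.0015],"dr":[0,0,0]}]'

```text
time: 53.62
eef_pos: [0.4699, -0.1164, 0.0443]
orientation: [-180.0, 0.0, -97.5]
force: [-2.2, 2.6, 12.3]
grip_width: 0.0473
```

Call:
apply_moves --deltas '[{"fingers":0.04,"dp":[0,0,0.0015],"dr":[0,0,0]}]'

```text
time: 53.75
eef_pos: [0.4702, -0.1165, 0.0443]
orientation: [-180.0, 0.0, -97.5]
force: [-8.1, 3.1, 19.5]
grip_width: 0.0476
```

Seated. Release, rise, and go to the blue canister in the tray.

Call:
apply_moves --deltas '[{"fingers":0.04,"dp":[0,0,-0.0005],"dr":[0,0,0]},{"fingers":0.075,"dp":[0,0,0],"dr":[0,0,0]},{"fingers":0.075,"dp":[0,0,0],"dr":[0,0,0]},{"fingers":0.075,"dp":[0,0,0],"dr":[0,0,0]},{"fingers":0.075,"dp":[0,0,-0.01],"dr":[0,0,0]},{"fingers":0.075,"dp":[0,0,-0.025],"dr":[0,0,0]},{"fingers":0.075,"dp":[0,0,-0.03],"dr":[0,0,0]},{"fingers":0.075,"dp":[0,0,-0.03],"dr":[0,0,0]},{"fingers":0.075,"dp":[0,0,-0.01],"dr":[0,0,0]}]'

```text
time: 54.88
eef_pos: [0.4709, -0.1169, 0.1557]
orientation: [-179.8, -0.0, -97.5]
force: [0.1, 0.2, 0.6]
grip_width: 0.075
```

```bash
python3 d.py .5422 -.3102 .13 -97.5;python3 w.py
```

```text
t 54.88 p [ 0.4709 -0.1169  0.1557] rpy [-1.7983e+02 -4.0000e-02 -9.7520e+01] F [0.1 0.2 0.6] w 0.075 j6 74.3
dp mm [182.3 -95.9  26.1] dr [-0.1722 -0.0401 -0.0199]
red [282, 148, 73, 48, 770] [ 0.4988 -0.1212  0.088 ] disc [ 0.4669 -0.1161]
red [291, 184, 55, 52, 2255] [ 0.4671 -0.1156  0.088 ] disc [ 0.452  -0.1102]
blue [570, 23, 70, 66, 3692] [ 0.5409 -0.2976  0.096 ] disc [ 0.5407 -0.3614]
blue [516, 31, 39, 67, 994] [ 0.5416 -0.2525  0.096 ] disc [ 0.5377 -0.3195]
blue [168, 149, 73, 69, 3953] [ 0.4974 -0.0452  0.096 ] disc [ 0.4799 -0.0174]
yel [52, 147, 77, 73, 4282] [0.5064 0.0312 0.092 ] disc [0.4937 0.082 ]
wrist px of yellow lid top: [[  9.37655308 209.61835935]]
```

Call:
apply_moves --deltas '[{"fingers":0.075,"dp":[0.0135,-0.007,-0.001],"dr":[-0.1,0,0]},{"fingers":0.075,"dp":[0.0275,-0.0145,-0.001],"dr":[0,0,0]},{"fingers":0.075,"dp":[0.0275,-0.0145,-0.001],"dr":[0,0,0]},{"fingers":0.075,"dp":[0.0275,-0.0145,-0.001],"dr":[0,0,0]},{"fingers":0.075,"dp":[0.0275,-0.0145,-0.001],"dr":[0,0,0]},{"fingers":0.075,"dp":[0.0275,-0.0145,-0.001],"dr":[0,0,0]},{"fingers":0.075,"dp":[0.0165,-0.0085,0],"dr":[0,0,0]},{"fingers":0.075,"dp":[0.008,-0.004,0],"dr":[0,0,0]},{"fingers":0.075,"dp":[0,0,0],"dr":[0,0,0]},{"fingers":0.075,"dp":[0,0,0],"dr":[0,0,0]}]'

```text
time: 56.18
eef_pos: [0.5359, -0.3121, 0.1469]
orientation: [179.1, 0.4, -97.6]
force: [0.1, 0.7, 0.3]
grip_width: 0.075
```

```bash
python3 d.py .5424 -.3102 .032 -97.5
```

```text
t 56.17 p [ 0.5359 -0.3121  0.1469] rpy [179.07   0.38 -97.59] F [0.1 0.7 0.3] w 0.075 j6 60.2
dp mm [ -2.   -8.  114.8] dr [ 0.9284  0.3802 -0.0835]
```

Call:
apply_moves --deltas '[{"fingers":0.075,"dp":[-0.002,-0.007,0.01],"dr":[0.9,0.3,-0.1]},{"fingers":0.075,"dp":[0,0,0.02],"dr":[0,0,0]},{"fingers":0.075,"dp":[0,0,0.024],"dr":[0,0,0]},{"fingers":0.075,"dp":[0,0,0.018],"dr":[0,0,0]},{"fingers":0.075,"dp":[0,0,0.008],"dr":[0,0,0]},{"fingers":0.075,"dp":[0,0,0],"dr":[0,0,0]},{"fingers":0.075,"dp":[0,0,0],"dr":[0,0,0]}]'

```text
time: 57.05
eef_pos: [0.543, -0.3076, 0.0608]
orientation: [180.0, 0.1, -97.3]
force: [0.8, -0.9, -0.4]
grip_width: 0.075
```

```bash
python3 d.py .5424 -.3102 .032 -97.5
```

```text
t 57.05 p [ 0.543  -0.3076  0.0608] rpy [ 1.7996e+02  1.2000e-01 -9.7290e+01] F [ 0.8 -0.9 -0.4] w 0.075 j6 60.4
dp mm [ 2.7  0.2 28.8] dr [0.0403 0.1182 0.2068]
```

Call:
apply_moves --deltas '[{"fingers":0.075,"dp":[0.0025,0,0.01],"dr":[0,0.1,0.2]},{"fingers":0.075,"dp":[0,0,0.01],"dr":[0,0,0]},{"fingers":0.075,"dp":[0,0,0.006],"dr":[0,0,0]},{"fingers":0.06,"dp":[0,0,0],"dr":[0,0,0]},{"fingers":0.04,"dp":[0,0,0],"dr":[0,0,0]},{"fingers":0.04,"dp":[0,0,0],"dr":[0,0,0]},{"fingers":0.04,"dp":[0,0,0],"dr":[0,0,0]},{"fingers":0.04,"dp":[0,0,0],"dr":[0,0,0]}]'

```text
time: 58.05
eef_pos: [0.5438, -0.3112, 0.035]
orientation: [-179.9, -0.1, -97.5]
force: [-0.5, 0.3, -0.7]
grip_width: 0.048
```

Call:
apply_moves --deltas '[{"fingers":0.04,"dp":[0,0,-0.008],"dr":[0,0,0]},{"fingers":0.04,"dp":[0,0,-0.015],"dr":[0,0,0]},{"fingers":0.04,"dp":[0,0,-0.02],"dr":[0,0,0]},{"fingers":0.04,"dp":[0,0,-0.025],"dr":[0,0,0]},{"fingers":0.04,"dp":[0,0,-0.025],"dr":[0,0,0]},{"fingers":0.04,"dp":[0,0,-0.025],"dr":[0,0,0]},{"fingers":0.04,"dp":[0,0,-0.015],"dr":[0,0,0]},{"fingers":0.04,"dp":[0,0,0],"dr":[0,0,0]}]'

```text
time: 59.05
eef_pos: [0.5444, -0.3116, 0.1807]
orientation: [-179.6, -0.2, -97.5]
force: [0.2, -0.9, -2.7]
grip_width: 0.048
```

```bash
python3 d.py .4825 -.0174 .16 -97.5
```

```text
t 59.05 p [ 0.5444 -0.3116  0.1807] rpy [-179.59   -0.23  -97.52] F [ 0.2 -0.9 -2.7] w 0.048 j6 60.5
dp mm [-283.6  100.    18.8] dr [-0.4091 -0.2317 -0.0181]
```

Call:
apply_moves --deltas '[{"fingers":0.04,"dp":[-0.015,0.005,0],"dr":[-0.3,-0.2,0]},{"fingers":0.04,"dp":[-0.0318,0.0112,0],"dr":[0,0,0]},{"fingers":0.04,"dp":[-0.0318,0.0112,0],"dr":[0,0,0]},{"fingers":0.04,"dp":[-0.0318,0.0112,0],"dr":[0,0,0]},{"fingers":0.04,"dp":[-0.0318,0.0112,0],"dr":[0,0,0]},{"fingers":0.04,"dp":[-0.0318,0.0112,0],"dr":[0,0,0]},{"fingers":0.04,"dp":[-0.0318,0.0112,0],"dr":[0,0,0]},{"fingers":0.04,"dp":[-0.0318,0.0112,0],"dr":[0,0,0]},{"fingers":0.04,"dp":[-0.019,0.0065,0],"dr":[0,0,0]},{"fingers":0.04,"dp":[-0.009,0.003,0],"dr":[0,0,0]},{"fingers":0.04,"dp":[0,0,0],"dr":[0,0,0]},{"fingers":0.04,"dp":[0,0,0],"dr":[0,0,0]}]'

```text
time: 60.55
eef_pos: [0.4726, -0.0166, 0.1671]
orientation: [178.5, 0.6, -97.4]
force: [1.0, -0.9, -3.6]
grip_width: 0.0477
```

```bash
python3 d.py .4832 -.0174 .051 -97.5
```

```text
t 60.55 p [ 0.4726 -0.0166  0.1671] rpy [178.52   0.55 -97.41] F [ 1.  -0.9 -3.6] w 0.0477 j6 85.4
dp mm [  0.6 -13.6 115.8] dr [1.4787 0.5492 0.0985]
```

Call:
apply_moves --deltas '[{"fingers":0.04,"dp":[0,-0.006,0.006],"dr":[0.7,0.25,0.1]},{"fingers":0.04,"dp":[0,-0.005,0.015],"dr":[0.7,0.25,0]},{"fingers":0.04,"dp":[0,0,0.02],"dr":[0,0,0]},{"fingers":0.04,"dp":[0,0,0.022],"dr":[0,0,0]},{"fingers":0.04,"dp":[0,0,0.014],"dr":[0,0,0]},{"fingers":0.04,"dp":[0,0,0.005],"dr":[0,0,0]},{"fingers":0.04,"dp":[0,0,0],"dr":[0,0,0]},{"fingers":0.04,"dp":[0,0,0],"dr":[0,0,0]}]'

```text
time: 61.55
eef_pos: [0.4869, -0.0223, 0.0821]
orientation: [-179.7, -0.1, -97.9]
force: [-0.1, 0.1, -2.8]
grip_width: 0.0478
```

```bash
python3 d.py .4832 -.0174 .051 -97.5
```

```text
t 61.55 p [ 0.4869 -0.0223  0.0821] rpy [-1.7974e+02 -6.0000e-02 -9.7870e+01] F [-0.1  0.1 -2.8] w 0.0478 j6 86.0
dp mm [-4.4  4.5 31.1] dr [-0.2592 -0.0647 -0.3697]
```

Call:
apply_moves --deltas '[{"fingers":0.04,"dp":[-0.004,0.004,0.008],"dr":[-0.2,0,-0.3]},{"fingers":0.04,"dp":[0,0,0.008],"dr":[0,0,0]},{"fingers":0.04,"dp":[0,0,0.006],"dr":[0,0,0]},{"fingers":0.04,"dp":[0,0,0.003],"dr":[0,0,0]},{"fingers":0.04,"dp":[0,0,0],"dr":[0,0,0]}]'

```text
time: 62.18
eef_pos: [0.4841, -0.0174, 0.0564]
orientation: [-179.8, -0.1, -97.5]
force: [-0.1, -0.7, -2.6]
grip_width: 0.0481
```

```bash
python3 d.py .4832 -.0174 .051 -97.5
```

```text
t 62.17 p [ 0.4841 -0.0174  0.0564] rpy [-1.7984e+02 -7.0000e-02 -9.7530e+01] F [-0.1 -0.7 -2.6] w 0.0481 j6 86.2
dp mm [0.1 0.9 5.4] dr [-0.1601 -0.0715 -0.028 ]
```

Call:
apply_moves --deltas '[{"fingers":0.04,"dp":[0,0.0008,0.002],"dr":[-0.1,0,0]},{"fingers":0.04,"dp":[0,0,0.002],"dr":[0,0,0]},{"fingers":0.04,"dp":[0,0,0.0015],"dr":[0,0,0]}]'

```text
time: 62.55
eef_pos: [0.4837, -0.0175, 0.051]
orientation: [-179.9, -0.1, -97.5]
force: [0.8, -0.0, -1.5]
grip_width: 0.0477
```

Call:
apply_moves --deltas '[{"fingers":0.04,"dp":[0,0,0.0015],"dr":[0,0,0]}]'

```text
time: 62.68
eef_pos: [0.4842, -0.0175, 0.0509]
orientation: [-179.9, -0.1, -97.5]
force: [-8.9, 1.3, 18.4]
grip_width: 0.0478
```

Call:
apply_moves --deltas '[{"fingers":0.04,"dp":[0,0,-0.0005],"dr":[0,0,0]},{"fingers":0.075,"dp":[0,0,0],"dr":[0,0,0]},{"fingers":0.075,"dp":[0,0,0],"dr":[0,0,0]},{"fingers":0.075,"dp":[0,0,0],"dr":[0,0,0]},{"fingers":0.075,"dp":[0,0,-0.01],"dr":[0,0,0]},{"fingers":0.075,"dp":[0,0,-0.025],"dr":[0,0,0]},{"fingers":0.075,"dp":[0,0,-0.03],"dr":[0,0,0]},{"fingers":0.075,"dp":[0,0,-0.03],"dr":[0,0,0]},{"fingers":0.075,"dp":[0,0,-0.01],"dr":[0,0,0]}]'

```text
time: 63.8
eef_pos: [0.4845, -0.0175, 0.1618]
orientation: [-179.8, -0.1, -97.5]
force: [0.4, 0.3, 0.5]
grip_width: 0.0748
```

```bash
python3 d.py .6307 -.3022 .13 -97.5;python3 w.py
```

```text
t 63.8 p [ 0.4845 -0.0175  0.1618] rpy [-1.7977e+02 -8.0000e-02 -9.7540e+01] F [0.4 0.3 0.5] w 0.0748 j6 86.2
dp mm [ 263.  -182.1   33. ] dr [-0.2306 -0.0838 -0.0354]
red [394, 148, 69, 68, 917] [ 0.497  -0.0867  0.088 ] disc [ 0.4676 -0.1163]
red [431, 179, 61, 55, 2545] [ 0.4682 -0.117   0.088 ] disc [ 0.4478 -0.1457]
blue [284, 148, 70, 45, 643] [ 0.5124 -0.0232  0.096 ] disc [ 0.4794 -0.0169]
blue [291, 187, 54, 50, 2150] [ 0.4798 -0.0164  0.096 ] disc [ 0.4451 -0.0115]
yel [171, 147, 73, 71, 4055] [0.5093 0.056  0.092 ] disc [0.4937 0.082 ]
wrist px of yellow lid top: [[167.48877243 207.46176658]]
```

Call:
apply_moves --deltas '[{"fingers":0.075,"dp":[0.015,-0.01,-0.001],"dr":[-0.2,0,0]},{"fingers":0.075,"dp":[0.0298,-0.0208,-0.002],"dr":[0,0,0]},{"fingers":0.075,"dp":[0.0298,-0.0208,-0.002],"dr":[0,0,0]},{"fingers":0.075,"dp":[0.0298,-0.0208,-0.002],"dr":[0,0,0]},{"fingers":0.075,"dp":[0.0298,-0.0208,-0.001],"dr":[0,0,0]},{"fingers":0.075,"dp":[0.0298,-0.0208,-0.001],"dr":[0,0,0]},{"fingers":0.075,"dp":[0.0298,-0.0208,-0.001],"dr":[0,0,0]},{"fingers":0.075,"dp":[0.0298,-0.0208,0],"dr":[0,0,0]},{"fingers":0.075,"dp":[0.018,-0.0125,0],"dr":[0,0,0]},{"fingers":0.075,"dp":[0.009,-0.006,0],"dr":[0,0,0]},{"fingers":0.075,"dp":[0,0,0],"dr":[0,0,0]},{"fingers":0.075,"dp":[0,0,0],"dr":[0,0,0]}]'

```text
time: 65.35
eef_pos: [0.6216, -0.3057, 0.1507]
orientation: [178.6, 0.3, -97.7]
force: [0.8, 0.7, 0.6]
grip_width: 0.0753
```

```bash
python3 d.py .6307 -.3022 .029 -97.5
```

```text
t 65.35 p [ 0.6216 -0.3057  0.1507] rpy [178.65   0.29 -97.67] F [0.8 0.7 0.6] w 0.0753 j6 65.2
dp mm [ -4.1 -11.4 121.5] dr [ 1.3501  0.2882 -0.1707]
```

Call:
apply_moves --deltas '[{"fingers":0.075,"dp":[-0.004,-0.01,0.01],"dr":[1.3,0.3,-0.1]},{"fingers":0.075,"dp":[0,0,0.022],"dr":[0,0,0]},{"fingers":0.075,"dp":[0,0,0.024],"dr":[0,0,0]},{"fingers":0.075,"dp":[0,0,0.02],"dr":[0,0,0]},{"fingers":0.075,"dp":[0,0,0.008],"dr":[0,0,0]},{"fingers":0.075,"dp":[0,0,0],"dr":[0,0,0]},{"fingers":0.075,"dp":[0,0,0],"dr":[0,0,0]}]'

```text
time: 66.22
eef_pos: [0.6305, -0.2996, 0.0624]
orientation: [179.8, 0.0, -97.4]
force: [0.4, -0.7, 0.4]
grip_width: 0.0749
```

```bash
python3 d.py .6307 -.3022 .029 -97.5
```

```text
t 66.22 p [ 0.6305 -0.2996  0.0624] rpy [ 1.7984e+02  2.0000e-02 -9.7360e+01] F [ 0.4 -0.7  0.4] w 0.0749 j6 65.5
dp mm [ 2.6 -0.6 33.4] dr [0.1587 0.0164 0.1446]
```

Call:
apply_moves --deltas '[{"fingers":0.075,"dp":[0.0025,0,0.01],"dr":[0.1,0,0.1]},{"fingers":0.075,"dp":[0,0,0.012],"dr":[0,0,0]},{"fingers":0.075,"dp":[0,0,0.008],"dr":[0,0,0]},{"fingers":0.06,"dp":[0,0,0],"dr":[0,0,0]},{"fingers":0.04,"dp":[0,0,0],"dr":[0,0,0]},{"fingers":0.04,"dp":[0,0,0],"dr":[0,0,0]},{"fingers":0.04,"dp":[0,0,0],"dr":[0,0,0]},{"fingers":0.04,"dp":[0,0,0],"dr":[0,0,0]}]'

```text
time: 67.22
eef_pos: [0.6314, -0.3032, 0.0325]
orientation: [-179.9, -0.1, -97.5]
force: [-0.3, -0.0, -1.5]
grip_width: 0.0475
```

Call:
apply_moves --deltas '[{"fingers":0.04,"dp":[0,0,-0.008],"dr":[0,0,0]},{"fingers":0.04,"dp":[0,0,-0.015],"dr":[0,0,0]},{"fingers":0.04,"dp":[0,0,-0.02],"dr":[0,0,0]},{"fingers":0.04,"dp":[0,0,-0.025],"dr":[0,0,0]},{"fingers":0.04,"dp":[0,0,-0.025],"dr":[0,0,0]},{"fingers":0.04,"dp":[0,0,-0.025],"dr":[0,0,0]},{"fingers":0.04,"dp":[0,0,-0.02],"dr":[0,0,0]},{"fingers":0.04,"dp":[0,0,0],"dr":[0,0,0]}]'

```text
time: 68.22
eef_pos: [0.6319, -0.3033, 0.1834]
orientation: [-179.6, -0.2, -97.5]
force: [0.0, 0.3, -3.4]
grip_width: 0.0476
```

```bash
python3 d.py .4955 .0819 .17 -97.5
```

```text
t 68.22 p [ 0.6319 -0.3033  0.1834] rpy [-179.62   -0.18  -97.47] F [ 0.   0.3 -3.4] w 0.0476 j6 65.4
dp mm [-364.3  185.4   11.1] dr [-0.3754 -0.1792  0.0354]
```

Call:
apply_moves --deltas '[{"fingers":0.04,"dp":[-0.015,0.008,0],"dr":[-0.3,-0.1,0]},{"fingers":0.04,"dp":[-0.0304,0.0152,0],"dr":[0,0,0]},{"fingers":0.04,"dp":[-0.0304,0.0152,0],"dr":[0,0,0]},{"fingers":0.04,"dp":[-0.0304,0.0152,0],"dr":[0,0,0]},{"fingers":0.04,"dp":[-0.0304,0.0152,0],"dr":[0,0,0]},{"fingers":0.04,"dp":[-0.0304,0.0152,0],"dr":[0,0,0]},{"fingers":0.04,"dp":[-0.0304,0.0152,0],"dr":[0,0,0]},{"fingers":0.04,"dp":[-0.0304,0.0152,0],"dr":[0,0,0]},{"fingers":0.04,"dp":[-0.0304,0.0152,0],"dr":[0,0,0]},{"fingers":0.04,"dp":[-0.0304,0.0152,0],"dr":[0,0,0]},{"fingers":0.04,"dp":[-0.0304,0.0152,0],"dr":[0,0,0]},{"fingers":0.04,"dp":[-0.018,0.008,0],"dr":[0,0,0]},{"fingers":0.04,"dp":[-0.009,0.004,0],"dr":[0,0,0]},{"fingers":0.04,"dp":[0,0,0],"dr":[0,0,0]},{"fingers":0.04,"dp":[0,0,0],"dr":[0,0,0]}]'

```text
time: 70.1
eef_pos: [0.4812, 0.0867, 0.1656]
orientation: [177.9, 0.4, -97.2]
force: [-0.4, -0.2, -3.0]
grip_width: 0.0476
```

```bash
python3 d.py .4955 .0819 .0485 -97.5
```

```text
t 70.1 p [0.4812 0.0867 0.1656] rpy [177.88   0.39 -97.23] F [-0.4 -0.2 -3. ] w 0.0476 j6 97.5
dp mm [  3.8 -19.1 116.4] dr [2.1253 0.3823 0.2756]
```

Call:
apply_moves --deltas '[{"fingers":0.04,"dp":[0.0015,-0.008,0.006],"dr":[1.05,0.2,0.1]},{"fingers":0.04,"dp":[0.0015,-0.008,0.015],"dr":[1.05,0.2,0.1]},{"fingers":0.04,"dp":[0,0,0.02],"dr":[0,0,0]},{"fingers":0.04,"dp":[0,0,0.022],"dr":[0,0,0]},{"fingers":0.04,"dp":[0,0,0.014],"dr":[0,0,0]},{"fingers":0.04,"dp":[0,0,0.005],"dr":[0,0,0]},{"fingers":0.04,"dp":[0,0,0],"dr":[0,0,0]},{"fingers":0.04,"dp":[0,0,0],"dr":[0,0,0]}]'

```text
time: 71.1
eef_pos: [0.5013, 0.0768, 0.0804]
orientation: [-179.6, -0.1, -97.8]
force: [0.2, -0.5, -3.5]
grip_width: 0.0478
```

```bash
python3 d.py .4955 .0819 .0485 -97.5
```

```text
t 71.1 p [0.5013 0.0768 0.0804] rpy [-1.7957e+02 -1.1000e-01 -9.7800e+01] F [ 0.2 -0.5 -3.5] w 0.0478 j6 97.8
dp mm [-4.3  6.7 31.8] dr [-0.4281 -0.1066 -0.3038]
```

Call:
apply_moves --deltas '[{"fingers":0.04,"dp":[-0.004,0.006,0.008],"dr":[-0.4,-0.1,-0.3]},{"fingers":0.04,"dp":[0,0,0.008],"dr":[0,0,0]},{"fingers":0.04,"dp":[0,0,0.006],"dr":[0,0,0]},{"fingers":0.04,"dp":[0,0,0.003],"dr":[0,0,0]},{"fingers":0.04,"dp":[0,0,0],"dr":[0,0,0]}]'

```text
time: 71.72
eef_pos: [0.4963, 0.0822, 0.0546]
orientation: [-179.9, 0.0, -97.5]
force: [-0.3, -0.0, -3.5]
grip_width: 0.0477
```

```bash
python3 d.py .4955 .0819 .0485 -97.5
```

```text
t 71.72 p [0.4963 0.0822 0.0546] rpy [-1.7989e+02  2.0000e-02 -9.7450e+01] F [-0.3 -0.  -3.5] w 0.0477 j6 97.9
dp mm [0.4 0.7 6.1] dr [-0.1105  0.0156  0.0485]
```

Call:
apply_moves --deltas '[{"fingers":0.04,"dp":[0.0003,0.0007,0.0025],"dr":[-0.1,0,0]},{"fingers":0.04,"dp":[0,0,0.002],"dr":[0,0,0]},{"fingers":0.04,"dp":[0,0,0.0015],"dr":[0,0,0]}]'

```text
time: 72.1
eef_pos: [0.4961, 0.0819, 0.0487]
orientation: [-179.9, 0.0, -97.5]
force: [-0.5, 0.2, -3.0]
grip_width: 0.0474
```

Call:
apply_moves --deltas '[{"fingers":0.04,"dp":[0,0,0.0015],"dr":[0,0,0]}]'

```text
time: 72.22
eef_pos: [0.4964, 0.0819, 0.0484]
orientation: [-179.9, 0.0, -97.5]
force: [-7.7, -0.6, 16.2]
grip_width: 0.0479
```

Call:
apply_moves --deltas '[{"fingers":0.04,"dp":[0,0,-0.0005],"dr":[0,0,0]},{"fingers":0.075,"dp":[0,0,0],"dr":[0,0,0]},{"fingers":0.075,"dp":[0,0,0],"dr":[0,0,0]},{"fingers":0.075,"dp":[0,0,0],"dr":[0,0,0]},{"fingers":0.075,"dp":[0,0,-0.01],"dr":[0,0,0]},{"fingers":0.075,"dp":[0,0,-0.025],"dr":[0,0,0]},{"fingers":0.075,"dp":[0,0,-0.03],"dr":[0,0,0]},{"fingers":0.075,"dp":[0,0,-0.03],"dr":[0,0,0]},{"fingers":0.075,"dp":[0,0,-0.03],"dr":[0,0,0]},{"fingers":0.075,"dp":[0,0,-0.03],"dr":[0,0,0]},{"fingers":0.075,"dp":[-0.03,0,-0.01],"dr":[0,0,0]},{"fingers":0.075,"dp":[-0.045,0,-0.005],"dr":[0,0,0]},{"fingers":0.075,"dp":[-0.045,0,-0.005],"dr":[0,0,0]},{"fingers":0.075,"dp":[-0.045,0,-0.005],"dr":[0,0,0]},{"fingers":0.075,"dp":[-0.045,0,-0.005],"dr":[0,0,0]},{"fingers":0.075,"dp":[-0.045,0,-0.005],"dr":[0,0,0]},{"fingers":0.075,"dp":[-0.045,0.01,-0.005],"dr":[0,0,0]},{"fingers":0.075,"dp":[-0.045,0.02,-0.005],"dr":[0,0,0]},{"fingers":0.075,"dp":[-0.045,0.02,-0.005],"dr":[0,0,0]},{"fingers":0.075,"dp":[-0.02,0,0],"dr":[0,0,0]}]'

```text
time: 74.72
eef_pos: [0.5031, 0.5068, 0.2759]
orientation: [-179.0, 0.3, -97.7]
force: [-0.1, -0.7, 0.0]
grip_width: 0.0748
```

Call:
apply_moves --deltas '[{"fingers":0.075,"dp":[-0.02,0.02,0],"dr":[0,0,0]},{"fingers":0.075,"dp":[-0.04,0.02,0],"dr":[0,0,0]},{"fingers":0.075,"dp":[-0.04,0.02,0],"dr":[0,0,0]},{"fingers":0.075,"dp":[-0.02,0.01,0],"dr":[0,0,0]},{"fingers":0.075,"dp":[0,0,0],"dr":[0,0,0]}]'

```text
time: 75.35
eef_pos: [0.4471, 0.6405, 0.2783]
orientation: [-179.0, 0.4, -97.6]
force: [-0.7, 0.2, 1.0]
grip_width: 0.0751
```

Run:
```python
from m import *
for n in("top","scene"):
    c=camera(n);cv2.imwrite(f"pics/{n}9.png",c["frame"][:,:,::-1])
    for nm,bl in lids(c,n,.021).items():
        bl=sorted(bl,key=lambda t:t[2][1]); h=C[nm][4]
        print(n,nm,len(bl),"lid",ray(c,bl[0][2],.021+h-.009)[0].round(4),"disc",disc(c,bl[-1][0],0).round(4))
    if n=="top":
        print("plane",plane(c,(152,150,202,222),z=.026,vmax=75))
```

```text
top red 2 lid [ 0.4699 -0.1155  0.088 ] disc [ 0.4687 -0.1153]
top blue 2 lid [ 0.4829 -0.0159  0.096 ] disc [ 0.4821 -0.016 ]
top yel 2 lid [0.495  0.0837 0.092 ] disc [0.4948 0.0836]
plane (array([0.51847315, 0.31042566, 0.026     ]), ((0.5194845795631409, 0.3106195628643036), (0.11237885057926178, 0.04198773577809334), 22.424114227294922))
scene red 2 lid [ 0.47  -0.116  0.088] disc [ 0.4702 -0.1172]
scene blue 2 lid [ 0.4837 -0.0183  0.096 ] disc [ 0.4831 -0.0185]
scene yel 2 lid [0.4945 0.0831 0.092 ] disc [0.496  0.0801]
```

View pics/top9.png

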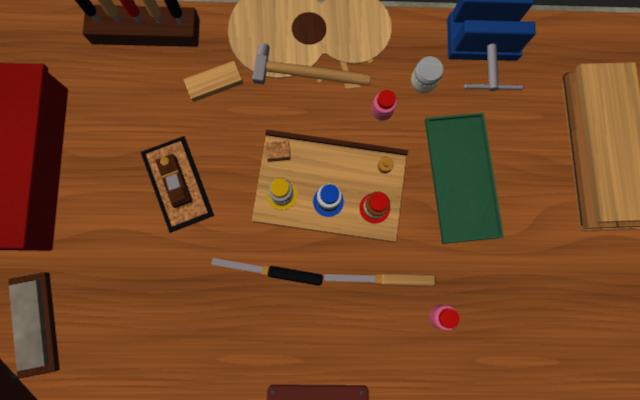

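All three containers stand within about 1 mm of their discs in the top view. The plane is at (0.5185, 0.3104), 22.4°, against the cork at (0.518, 0.310), 22.7°. I'm handing in.

```bash
python3 -c "
from workcell import *
print(close_job())"
```

```text
the job is handed in; nothing more can be done
None
```

The job is done in the order asked, and handed in at about 75 s of the 149 s allowed. I moved the three containers upright onto the green tray and laid the plane on the cork rest. Then I put each container back on the disc of its own lid's colour. Each one was lowered until the force reading showed contact, then released.

**Containers:** In the last top view all three stand upright, each within about 1.5 mm of its disc's centre. The wrist view, taken for red and blue only, showed them within about 1 mm. The scene view gave about 1 mm for red and blue but about 3 mm for yellow. That view put the yellow disc itself about 3 mm off the other two cameras, so I trusted the top view.

**Plane:** It lies flat about 0.5 mm from the cork's centre, and its length is within 0.3° of the rest's.

**What did not go as planned:**
- **First grasp missed:** the first grasp on the plane closed above it without moving it. The wrist camera and this miss put the fingertips about 2 to 3 cm higher than the tool description says. I regrasped lower and it held.
- **High grip on the containers:** for the same reason, the containers were held near the top of their bodies on the way to the tray. None slipped or tipped.

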